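# Nest the measuring cups and dock the pot

### The arm

A 7-joint arm with a two-finger parallel gripper is mounted at the origin on a cart in front of the work surface, level with it; the furniture and walls round the work are solid. World frame = base frame: x ahead of the robot, y to its left, z up, the work surface at z = 0. Lengths are in m, angles in rad, forces in N, time in s.
With the tool pointing down it reaches from about 0.35 to 0.9 m from the base axis. Payload 8.1 kg.
Tool frame: the origin (TCP) lies midway between the tips of the shut fingers; the grasp point (between the pads) lies behind it (arm.tcp_to_grasp is the z of the grasp point in the tool frame, in m); z points along the fingers, y is the line along which they close (so a half turn about z gives the same grasp; the last joint's range is limited). The gripper opens to 92 mm and grips with 3 to 60 N. Pads are 19 mm wide; open, the fingers measure 130 mm over their backs; the gripper's body (75 mm by 190 mm) begins 47 mm behind the grasp point.
Start: joints at [0.631, 0.434, 0.025, 1.573, -0.012, 1.134, -0.075], TCP at [0.464, -0.419, 0.2] pointing down, gripper open.
Joint ranges: [-2.62, 2.62], [-0.44, 2.09], [-1.27, 1.32], [0.08, 2.57], [-1.32, 4.46], [0.12, 2], [-2.74, 2.74]. Speed limits (rad/s): [2.22, 2.22, 3.01, 3.01, 3.14, 3.14, 3.14].

### API

Orientations are given as a rotation vector (axis times angle).
In Python, from cell import readout, vision, arm gives the robot as it stands.
- The arm moves only by the tool carry_out, never from a script. Its argument "increments" is one flat list of numbers, 6 for each row, row after row: the shift along the world's x, y, z in mm, then the turn, a rotation vector about the world's x, y, z in rad. In form: [tx, ty, tz, wx, wy, wz, tx, ty, tz, wx, wy, wz, ...]. A call has 1 to 20 rows; each row shifts and turns the commanded pose from where the row before left it; what a row does not reach is not made up. A row lasts 1/8 s, in which the tool goes at most 62.5 mm and 10.7 degrees, less where a joint would pass 70% of its speed; a pose out of reach is approached as far as the arm can. A call with a gripper value outside its range is refused whole. "grip" is the closure, from 0 (fully open) to 1 (shut), set as the call begins (left out, the last holds). The fingers move at their own pace and stop on an object; "newtons" is the grip in N (left out, the last holds). Time passes only in rows, so rows that do not move let the fingers close. It gives the time, the measured TCP pose, the force, the opening and the grip force at its end, in the units of the state.
- readout.observe(): the state, without advancing time (a new reading comes with each control period).
- vision.get_image(name): name is "side" or "top"; returns the picture (480x640x3 uint8, red, green, blue); there is no depth.
- vision.calibration(name): a dict with "fov_y" (degrees; the focal length in pixels is half the picture's height over the tangent of half this angle, whatever the lens; pixels are square), "cx", "cy" (the principal point, pixels), "pose" (4x4, takes a point from camera to world coordinates). Camera axes: x right, y up, looking along -z (the intrinsics and any distortion apply to the point x, -y, -z); pixel columns grow to the right and rows downward; lengths in m; the calibration is good to about 2 mm. A picture is of the moment at which its call begins. calibration takes no time and is no camera call.
- arm.sign_off(): hands the job in; it is judged then, once.
The state is a dict: "clock": time; "joints": joint angles; "dq": joint speeds; "joint_efforts": joint torques, N m; "position": TCP position; "ee_rot": TCP orientation; "force": force on the tool from outside, world axes, zero at the start; "ft_torque": the same for the moment, N m; "width": opening from 0.0 (shut) to 1.0 (fully open); "gripper_force": force on a finger pad.
Only numpy, scipy, OpenCV 4.12 (cv2) and the standard library are available. Lean on these libraries where they do the work, as an engineer would, in place of code of your own. Each camera call takes 0.05 s, during which the arm holds its last target. There are 200 camera calls.

### The job

Slide the aluminium pot by its handle out of the roofed bay until it stands on the ring marked at the open end of its tray. There, nest all the loose straight-sided measuring cups in it upright, largest first, each smaller one inside the next larger. Then slide the loaded pot back onto the ring inside the bay and let go; never lift the pot off its tray, and leave the round-bellied dosing cup where it stands.

Things in the scene. Friction and masses are not known exactly. Their poses are not given: they have to be found in the camera images.
- dock_load (a point): Centre of the dark ring marked on the open end of the docking tray, on the tray's upper face (8 mm above the worktop). The tray (136 x 350 mm, grey, fixed) is longest along this frame's y; +y points towards the bay at its other end, z is up. Two low ribs (7 mm high, 90 mm apart between their inner faces) run along it and guide the foot of the pot.
- dock_bay (a point): Centre of the second marked ring, inside the bay, on the tray's upper face, 220 mm from the other ring along the tray. Axes as for the other ring. The bay is closed by wooden walls at both sides and at the end, and roofed 114 mm above the tray's face (top of the roof at 134 mm above the worktop); it is open towards the other ring, the roof's edge lying 49 mm from this point. A pot on this ring stands 1 to 2 mm short of touching the bay's end wall.
- pot_floor (a point): The open aluminium pot, 82 mm across at the rim and 80 mm at the foot, 46 mm high, wall 3.5 mm, floor 6 mm thick, 0.6 kg. The point is the centre of its underside; z points up. Its straight handle points along -y of this frame, which is out of the bay.
- pot_handle (a point): Place to grip on the pot's black handle: a level bar 14 mm wide, 12 mm high, whose middle is 34 mm above the pot's underside; the bar runs from the pot wall to 145 mm from the pot's axis. The point lies on the bar's middle line 120 mm from the pot's axis; the bar runs along this frame's y, and its free end is towards -y.
- dosing_mid (a point): Bystander, not one of the set: round-bellied dosing cup 66 mm in diameter, 50 mm high, with a narrowed neck; the point is its centre, half-way up.
- cup0_mid (a point): Largest of the straight-sided, slightly tapering white measuring cups of the graded set. Its diameter is 67 mm at the rim and 62 mm at the foot, height 58 mm; wall 2.2 mm, solid base 12 mm thick. The point is on its axis, half-way up (29 mm above its underside); z is its axis, pointing to the open end. May be absent.
- cup1_mid (a point): Second largest of the straight-sided, slightly tapering white measuring cups of the graded set. Its diameter is 57 mm at the rim and 52 mm at the foot, height 55 mm; wall 2.2 mm, solid base 12 mm thick. The point is on its axis, half-way up (27.5 mm above its underside); z is its axis, pointing to the open end. May be absent.
- cup2_mid (a point): Middle of the straight-sided, slightly tapering white measuring cups of the graded set. Its diameter is 47 mm at the rim and 42 mm at the foot, height 52 mm; wall 2.2 mm, solid base 12 mm thick. The point is on its axis, half-way up (26 mm above its underside); z is its axis, pointing to the open end. May be absent.
- cup3_mid (a point): Second smallest of the straight-sided, slightly tapering white measuring cups of the graded set. Its diameter is 37 mm at the rim and 32 mm at the foot, height 49 mm; wall 2.2 mm, solid base 12 mm thick. The point is on its axis, half-way up (24.5 mm above its underside); z is its axis, pointing to the open end. May be absent.
- cup4_mid (a point): Smallest of the straight-sided, slightly tapering white measuring cups of the graded set. Its diameter is 27 mm at the rim and 22 mm at the foot, height 46 mm; wall 2.2 mm, solid base 12 mm thick. The point is on its axis, half-way up (23 mm above its underside); z is its axis, pointing to the open end. May be absent.

How it is judged:
By the outcome, as a careful person would: the job done as asked, in the order asked, and still so for the second after the job is handed in, with the robot touching nothing.
Of cup0, cup1, cup2, cup3, cup4 only 3 to 5 are there at a start; the rules pass over those that are not, and their reading is None.
At some moment in a run one of cup0, cup1, cup2, cup3, cup4 may be knocked a few centimetres aside while the robot is not near it.
It also fails if it takes over 210 s, if anything falls off the work surface, if the arm or the gripper's body presses on something with over 40 N, if the wrist force passes 120 N, or if a joint passes its speed limit or range.

## Working session

There is one attempt and no reset: what is moved stays moved. The work goes in short steps, Python scripts to look and compute and a tool call to move; the robot and the scene stay as the last step left them, time stands still between calls to the robot, and variables do not carry over. Pictures are saved under pics/ and viewed, at most 14 in all, crops included, and the job is handed in when it is done.

Besides the shell and the picture viewer there is one more tool, called after "Call:" by a JSON object that holds its "name" and its "arguments", one argument or row to a line. carry_out: Moves the arm, as the interface text tells. Its arguments: {"type":"object","properties":{"increments":{"type":"array","items":{"type":"number"}},"grip":{"type":"number"},"newtons":{"type":"number"}},"required":["increments"]}

```bash
ls; mkdir -p pics
python3 - <<'E'
from cell import readout, vision, arm
import cv2
for n in("top","side"):
    im=vision.get_image(n); cv2.imwrite(f"pics/{n}0.png",im[:,:,::-1]); c=vision.calibration(n); print(n,c)
s=readout.observe(); print(s, arm.tcp_to_grasp)
E
```

```text
pics
top {'fov_y': 56.736975044596946, 'cx': 318.312940875226, 'cy': 232.5137431378969, 'pose': array([[ 2.79837210e-02,  9.83658120e-01, -1.77858410e-01,
         2.86822782e-01],
       [-9.99608227e-01,  2.74391293e-02, -5.52144487e-03,
        -3.75513255e-02],
       [-5.50934167e-04,  1.77943241e-01,  9.84040599e-01,
         1.20311823e+00],
       [ 0.00000000e+00,  0.00000000e+00,  0.00000000e+00,
         1.00000000e+00]])}
side {'fov_y': 42.80319850124414, 'cx': 322.83870083624373, 'cy': 233.7709531465643, 'pose': array([[ 0.41475906,  0.6440867 , -0.64274975, -0.40832982],
       [-0.90993001,  0.29240705, -0.29415215, -0.4467517 ],
       [-0.00151493,  0.70685956,  0.70735229,  1.05908516],
       [ 0.        ,  0.        ,  0.        ,  1.        ]])}
{'clock': 0.1, 'joints': array([ 0.63140037,  0.43513057,  0.02497144,  1.57395195, -0.01160337,
        1.13401027, -0.07509377]), 'dq': array([ 0.00053966, -0.00058124,  0.00030294, -0.00321583,  0.00044602,
        0.00096004, -0.00047339]), 'joint_efforts': array([ 4.19950899e-03, -6.69126749e+01,  9.88568030e-01, -3.15146863e+01,
       -6.04108837e-02,  3.72981874e-02,  5.83142469e-05]), 'position': array([ 0.46367965, -0.41837701,  0.19925853]), 'ee_rot': array([-2.86955887e+00, -1.27584956e+00,  1.03268462e-03]), 'force': array([-0.10212267, -0.19458724, -0.31565619]), 'ft_torque': array([-0.04765585, -0.02161284, -0.00926315]), 'gripper_force': 0.0, 'width': 0.9977289819679566} -0.0188
```

View pics/top0.png

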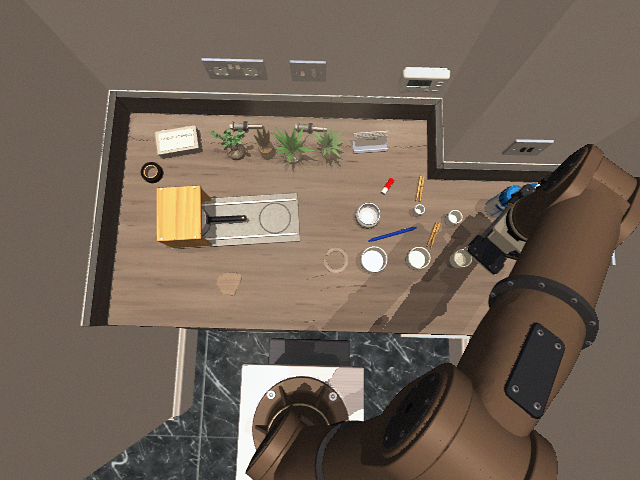

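View pics/side0.png

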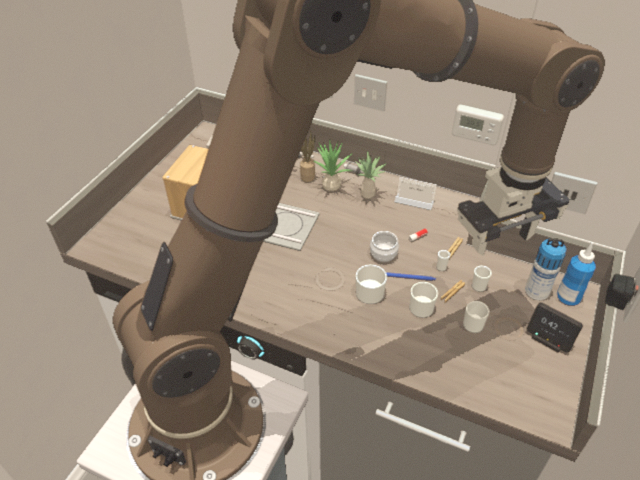

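The top view shows five straight white cups at about (374,260), (418,258), (460,258), (455,217) and (419,210). The dosing cup is at (368,215), the handle runs along row 218 over columns 205–247, and the load ring is at (275,217). The side view shows the same cups, with the arm hiding the pot.

```bash
cat > h.py <<'E'
import numpy as np, cv2
from scipy.optimize import least_squares
from cell import readout, vision, arm
H=[.058,.055,.052,.049,.046]; R=[.0335,.0285,.0235,.0185,.0135]
def cast(n,px,z):
    c=vision.calibration(n); P=c["pose"]; f=240/np.tan(np.radians(c["fov_y"]/2))
    px=np.atleast_2d(px).astype(float)
    d=np.c_[(px[:,0]-c["cx"])/f,-(px[:,1]-c["cy"])/f,-np.ones(len(px))]@P[:3,:3].T
    return (P[:3,3]+d*((z-P[2,3])/d[:,2])[:,None])[:,:2]
def proj(n,p):
    c=vision.calibration(n); P=c["pose"]; f=240/np.tan(np.radians(c["fov_y"]/2))
    q=(np.atleast_2d(p)-P[:3,3])@P[:3,:3]
    return np.c_[c["cx"]-f*q[:,0]/q[:,2],c["cy"]+f*q[:,1]/q[:,2]]
def mask(im):
    # white things: low saturation against the brown wood
    hsv=cv2.cvtColor(im,cv2.COLOR_RGB2HSV)
    return ((hsv[...,1]<50)&(hsv[...,2]>85)).astype(np.uint8)
def rim(n,cnt,h):
    """circle through the contour points on the side away from the camera, on the rim's plane"""
    w=cast(n,cnt.reshape(-1,2),h); cam=vision.calibration(n)["pose"][:2,3]
    m=(w.max(0)+w.min(0))/2; u=(m-cam)/np.linalg.norm(m-cam)
    w=w[(w-m)@u>0]
    r=least_squares(lambda a:np.hypot(*(w-a[:2]).T)-a[2],[*m,.03],loss="soft_l1",f_scale=.002)
    return r.x
def blobs(n,im,box):
    x0,y0,x1,y1=box; m=np.zeros((480,640),np.uint8); m[y0:y1,x0:x1]=mask(im)[y0:y1,x0:x1]
    m=cv2.morphologyEx(m,cv2.MORPH_CLOSE,np.ones((3,3)))
    cs,_=cv2.findContours(m,cv2.RETR_EXTERNAL,cv2.CHAIN_APPROX_NONE)
    return m,[cv2.convexHull(c) if 0 else c for c in cs if cv2.contourArea(c)>40]
E
python3 - <<'E'
from h import *
im=cv2.imread("pics/top0.png")[:,:,::-1]
m,cs=blobs("top",im,(340,190,480,285))
for c in cs:
    x,y,w,h=cv2.boundingRect(c); print((x,y,w,h),[np.round(rim("top",c,z)*1000,1) for z in (.058,.05,.046)])
a=cv2.resize(im[170:290,340:480],None,fx=4,fy=4)[:,:,::-1]
b=im[175:255,150:310].copy(); b=cv2.resize(b,None,fx=4,fy=4)[:,:,::-1]
v=np.zeros((480,780,3),np.uint8); v[:,:560]=a; v[:,560:]=cv2.resize(m[170:290,340:480]*255,(220,189))[:1,:1,None]*0
cv2.imwrite("pics/a.png",a); cv2.imwrite("pics/b.png",b)
E
```

```text
(449, 249, 23, 19) [array([ 437.6, -405. ,   19.3]), array([ 438.6, -407.6,   19.5]), array([ 439.1, -408.9,   19.5])]
(405, 247, 26, 23) [array([ 435.8, -293.2,   27.5]), array([ 436.9, -295. ,   27.7]), array([ 437.4, -295.9,   27.8])]
(361, 246, 26, 27) [array([ 428.5, -176.6,   32.8]), array([ 429.4, -177.6,   33.1]), array([ 429.9, -178.1,   33.2])]
(445, 210, 18, 16) [array([ 547.3, -389.4,   17.6]), array([ 549.1, -391.9,   17.7]), array([ 550. , -393.1,   17.8])]
(413, 204, 12, 12) [array([ 564.6, -295.9,   13.1]), array([ 566.5, -297.7,   13.2]), array([ 567.5, -298.6,   13.3])]
(356, 203, 25, 25) [array([ 546.7, -161.3,   30.7]), array([ 548.6, -162.1,   30.9]), array([ 549.5, -162.6,   31.1])]
```

View pics/a.png

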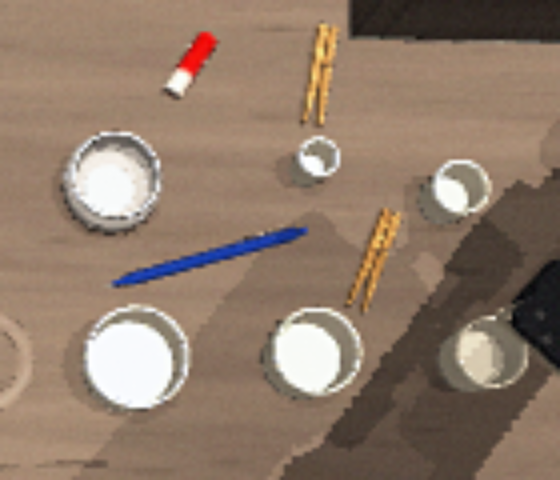

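View pics/b.png

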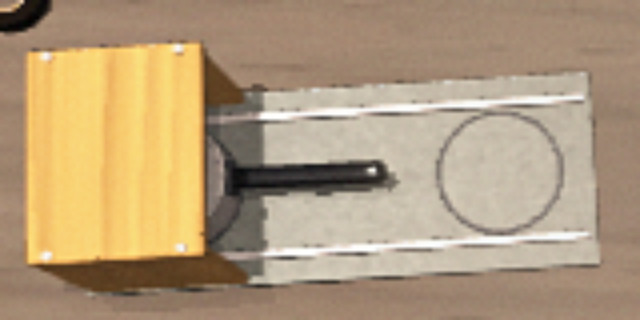

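Crop a shows the five cups in size order: cup0 (374,260), cup1 (418,258), cup2 (460,258), cup3 (455,217), cup4 (419,210). Crop b shows the handle end at about (247,218), the ring centre at about (275,218), and the white ribs running slightly tilted.

Run:
```python
from h import *
im=cv2.imread("pics/top0.png")[:,:,::-1]
g=cv2.cvtColor(im,cv2.COLOR_RGB2GRAY).astype(float)
# ring: darker pixels than tray in its neighbourhood, between ribs
ys,xs=np.mgrid[202:234,257:294]; k=g[202:234,257:294]<cv2.medianBlur(g.astype(np.uint8),15)[202:234,257:294].astype(float)-18
p=np.c_[xs[k],ys[k]]; w=cast("top",p,.008)
r=least_squares(lambda a:np.hypot(*(w-a[:2]).T)-a[2],[*w.mean(0),.04],loss="soft_l1",f_scale=.002).x
print("ring",k.sum(),r*1000)
# ribs: brightest row in each column, at z=15mm
L=[]
for lo,hi in((194,208),(228,243)):
    q=[]
    for x in range(222,294):
        col=g[lo:hi,x]; wt=np.clip(col-np.median(col)-15,0,None)
        if wt.sum()>0:q.append((x,lo+(wt*np.arange(hi-lo)).sum()/wt.sum()))
    W=cast("top",np.array(q),.015); vx,vy,x0,y0=cv2.fitLine(W.astype(np.float32),cv2.DIST_HUBER,0,.001,.001).ravel(); s=np.sign(vy)
    print("rib ang from +y (deg, + toward -x)",np.degrees(np.arctan2(-vx*s,vy*s)),"x at ring y",(x0+vx/vy*(r[1]-y0))*1000); L.append(1)
# handle dark
k=(g[205:232,212:252]<60); ys,xs=np.mgrid[205:232,212:252]; p=np.c_[xs[k],ys[k]]
W=cast("top",p,.048); print("handle y range",W[:,1].min()*1000,W[:,1].max()*1000)
vx,vy,x0,y0=cv2.fitLine(W.astype(np.float32),cv2.DIST_HUBER,0,.001,.001).ravel(); s=np.sign(vy);print("handle",np.degrees(np.arctan2(-vx*s,vy*s)),x0*1000,y0*1000)
for i,c in enumerate([(374,260),(418,258),(460,258),(455,217),(419,210)]): pass
print(cast("top",[[246.6,217.5]],.048))
import scipy.spatial.transform as t
print(t.Rotation.from_rotvec(readout.observe()["ee_rot"]).as_matrix().round(3))
```

```text
ring 176 [541.60376439  90.84220304  42.17282668]
rib ang from +y (deg, + toward -x) 5.120857 x at ring y 589.178369099786
rib ang from +y (deg, + toward -x) 5.138807 x at ring y 492.7823580468234
handle y range 161.93566051141977 252.59827912623373
handle 3.8430235 526.76996 211.23814
[[0.53081947 0.16057347]]
[[ 0.67   0.742 -0.001]
 [ 0.742 -0.67   0.001]
 [-0.    -0.001 -1.   ]]
```

Call:
{"name": "carry_out", "arguments": {
  "increments": [5.5,50,0,0,0,0.0687,5.5,50,0,0,0,0.0687,5.5,50,0,0,0,0.0687,5.5,50,0,0,0,0.0687,5.5,50,0,0,0,0.0687,5.5,50,0,0,0,0.0687,5.5,50,0,0,0,0.0687,5.5,50,0,0,0,0.0687,5.5,50,0,0,0,0.0687,5.5,50,0,0,0,0.0687,6,54,0,0,0,0.0687,6,54,0,0,0,0.0687,0,0,0,0,0,0,0,0,0,0,0,0,0,0,0,0,0,0],
  "grip": 0
}}

```text
clock: 1.98
position: [0.5312, 0.1875, 0.1998]
ee_rot: [2.121, 2.316, -0.001]
force: [1.4, 0.0, 0.5]
width: 1.003
gripper_force: 0.0
```

Call:
{"name": "carry_out", "arguments": {
  "increments": [0,2,-40,0,0,0,0,0,-40,0,0,0,0,0,-40,0,0,0,0,0,-30,0,0,0,0,0,-18,0,0,0,0,0,-8,0,0,0,0,0,0,0,0,0,0,0,0,0,0,0]
}}

```text
clock: 2.98
position: [0.5318, 0.1916, 0.025]
ee_rot: [2.118, 2.319, 0.003]
force: [0.5, -0.3, 0.2]
width: 1.003
gripper_force: 0.0
```

Call:
{"name": "carry_out", "arguments": {
  "increments": [0,0,0,0,0,0,0,0,0,0,0,0,0,0,0,0,0,0,0,0,0,0,0,0,0,0,0,0,0,0,0,0,0,0,0,0,0,0,0,0,0,0,0,0,0,0,0,0],
  "grip": 1,
  "newtons": 8
}}

```text
clock: 3.98
position: [0.531, 0.1913, 0.0239]
ee_rot: [-2.119, -2.319, 0.0]
force: [1.1, -0.2, -0.8]
width: 0.18
gripper_force: 0.0
```

Call:
{"name": "carry_out", "arguments": {
  "increments": [0,0,0,0,0,0,0,0,0,0,0,0,0,0,0,0,0,0],
  "newtons": 20
}}

```text
clock: 4.35
position: [0.5311, 0.1913, 0.024]
ee_rot: [2.119, 2.319, 0.0]
force: [-0.1, 0.5, -0.2]
width: 0.004
gripper_force: 0.0
```

Run:
```python
from h import *
im=vision.get_image("top"); cv2.imwrite("pics/c.png",cv2.resize(im[165:285,150:310],None,fx=4,fy=4)[:,:,::-1])
```

```text
(no output)
```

View pics/c.png

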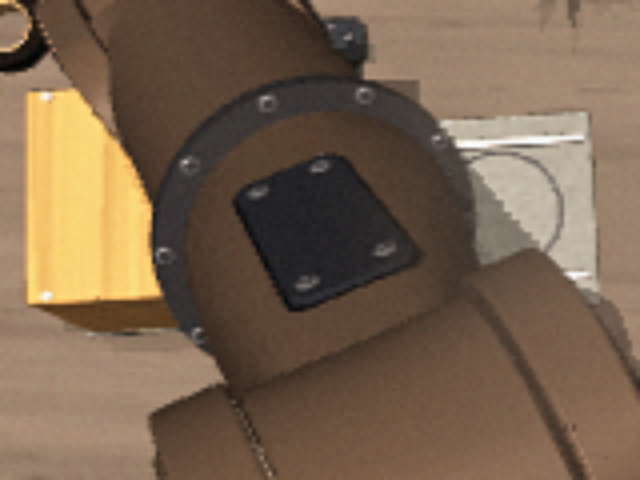

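The arm hides the grasp in this view, and the fingers shut on nothing. I'll check from the side.

Run:
```python
from h import *
im=vision.get_image("side"); cv2.imwrite("pics/d.png",cv2.resize(im[120:300,140:400],None,fx=3,fy=3)[:,:,::-1])
print(proj("side",[[.531,.191,.024],[.531,.191,.048],[.535,.165,.042]]), readout.observe()["width"])
```

```text
[[246.81420073 209.72187671]
 [245.94274178 202.55534846]
 [256.20016528 206.30703914]] 0.0033509124722659943
```

View pics/d.png

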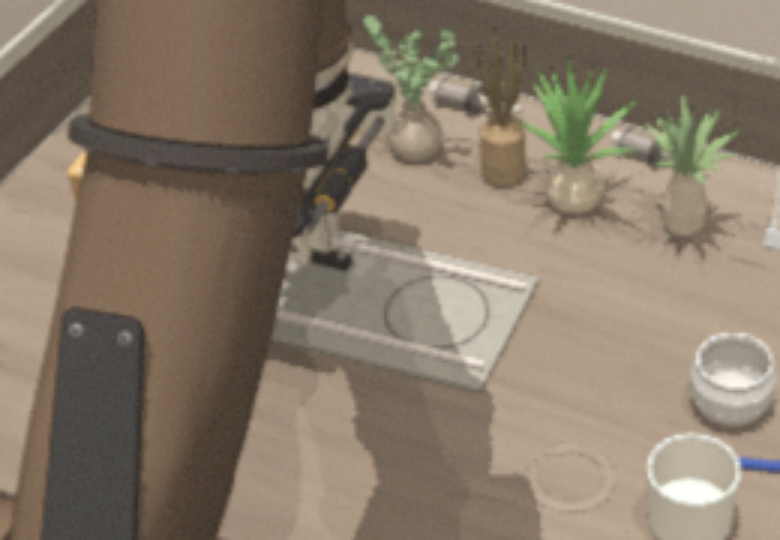

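The side crop shows the handle end at about (256,206) px, with a finger just above and behind it. It's ambiguous, so I'll zoom in.

Run:
```python
from h import *
im=vision.get_image("side"); cv2.imwrite("pics/e.png",cv2.resize(im[160:230,220:300],None,fx=8,fy=8,interpolation=cv2.INTER_CUBIC)[:,:,::-1])
```

```text
(no output)
```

View pics/e.png

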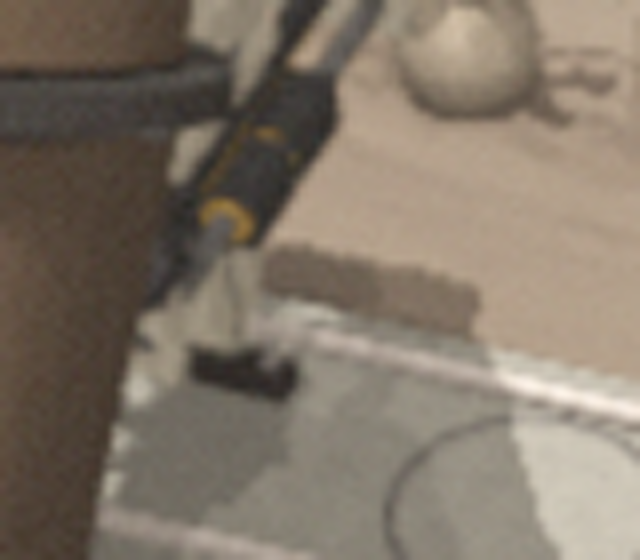

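The zoom shows one finger in front of the handle at (150,350) and the other behind it at (220,300), with the handle end running to (298,390). The fingers look closed on it whatever the width reading says, so I'll test with a short pull.

Call:
{"name": "carry_out", "arguments": {
  "increments": [0.9,-10,0,0,0,0,0.9,-10,0,0,0,0,0,0,0,0,0,0,0,0,0,0,0,0]
}}

```text
clock: 5.0
position: [0.5329, 0.1713, 0.024]
ee_rot: [-2.119, -2.319, -0.0]
force: [-0.0, 0.4, -0.8]
width: 0.006
gripper_force: 0.0
```

Run:
```python
from h import *
im=vision.get_image("side"); cv2.imwrite("pics/f.png",cv2.resize(im[160:230,220:300],None,fx=8,fy=8,interpolation=cv2.INTER_CUBIC)[:,:,::-1])
```

```text
(no output)
```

View pics/f.png

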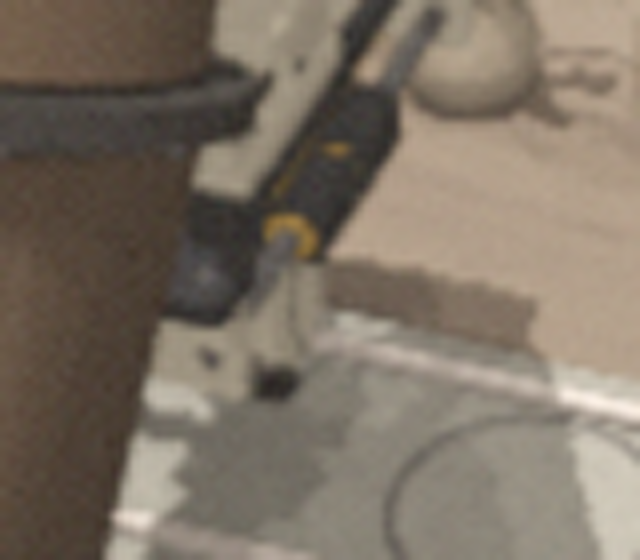

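The handle did not move while the gripper did. Before acting again I'll check the two cameras' calibrations against each other.

Run:
```python
from h import *
im=cv2.imread("pics/side0.png")[:,:,::-1]
m,cs=blobs("side",im,(340,220,500,340))
for c in cs: print(cv2.boundingRect(c),np.round(rim("side",c,.058)*1000,1),np.round(rim("side",c,.046)*1000,1))
c=vision.calibration("top"); print(c.keys())
print("TCP0", proj("side",[[.464,-.418,.2]]),proj("top",[[.464,-.418,.2]]))
print("ring side", proj("side",[[.5416,.0908,.008]]))
print("now", proj("side",[readout.observe()["position"]]))
print("top handle tip cast side", cast("side",[[256,207]],.042))
```

```text
(463, 301, 27, 32) [ 431.  -411.1   24. ] [ 441.  -410.7   24.3]
(408, 274, 31, 44) [ 448.1 -289.    30.3] [ 458.4 -287.1   30.7]
(472, 264, 21, 28) [ 538.8 -395.    20.1] [ 550.2 -394.4   20.3]
(355, 264, 40, 40) [ 427.2 -179.8   36.1] [ 437.3 -176.6   36.5]
(436, 249, 14, 22) [ 553.4 -302.    15.2] [ 564.9 -300.2   15.3]
(369, 230, 31, 33) [ 540.8 -167.2   32.3] [ 552.2 -163.9   32.7]
(459, 220, 41, 36) [1764.6 -798.6 1193. ] [1905.7 -851.1 1332. ]
dict_keys(['fov_y', 'cx', 'cy', 'pose'])
TCP0 [[498.16793766 253.01827262]] [[487.00132637 238.92157845]]
ring side [[284.9554865  223.22138008]]
now [[254.0289194  211.45530548]]
top handle tip cast side [[0.53258487 0.16422655]]
```

Run:
```python
from h import *
im=cv2.imread("pics/side0.png"); v=cv2.resize(im[160:280,440:600],None,fx=4,fy=4)
p=(proj("side",[[.464,-.418,.2]])[0]-[440,160])*4; cv2.circle(v,tuple(int(a) for a in p),4,(0,0,255),-1)
cv2.imwrite("pics/g.png",v)
```

```text
(no output)
```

View pics/g.png

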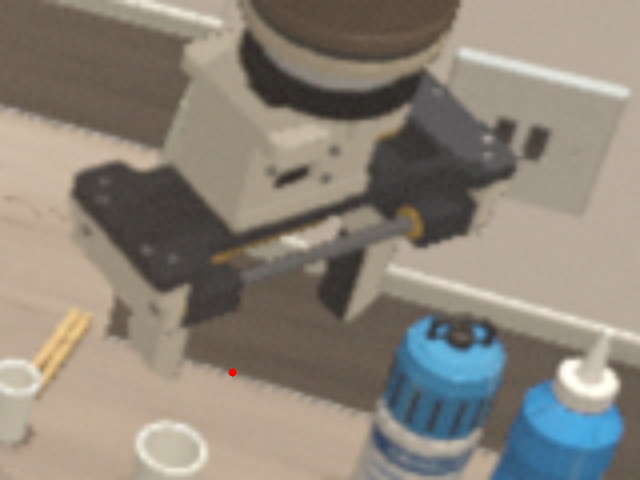

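In the side crop the real fingertips sit clearly above the projected TCP (red dot at (232,372)), by about 15–20 mm. I'll measure the true tip height by touching the empty tray gently with shut fingers.

Call:
{"name": "carry_out", "arguments": {
  "increments": [0,0,30,0,0,0,2,-30,0,0,0,0,4,-40,0,0,0,0,2,-10,0,0,0,0,0,0,-20,0,0,0,0,0,-10,0,0,0,0,0,-6,0,0,0,0,0,0,0,0,0,0,0,0,0,0,0]
}}

```text
clock: 6.18
position: [0.5411, 0.0917, 0.0183]
ee_rot: [2.118, 2.32, 0.001]
force: [0.1, 0.2, -0.1]
width: 0.005
gripper_force: 0.0
```

Call:
{"name": "carry_out", "arguments": {
  "increments": [0,0,-3,0,0,0,0,0,-3,0,0,0,0,0,0,0,0,0]
}}

```text
clock: 6.55
position: [0.5407, 0.0913, 0.0117]
ee_rot: [-2.119, -2.319, 0.0]
force: [0.3, -0.1, -0.0]
width: 0.006
gripper_force: 0.0
```

Call:
{"name": "carry_out", "arguments": {
  "increments": [0,0,-2,0,0,0,0,0,-2,0,0,0,0,0,0,0,0,0]
}}

```text
clock: 6.92
position: [0.5407, 0.0913, 0.0078]
ee_rot: [-2.119, -2.319, 0.0]
force: [-0.3, 0.0, 0.1]
width: 0.006
gripper_force: 0.0
```

Call:
{"name": "carry_out", "arguments": {
  "increments": [0,0,-2,0,0,0,0,0,-2,0,0,0,0,0,0,0,0,0]
}}

```text
clock: 7.3
position: [0.5407, 0.0913, 0.0037]
ee_rot: [-2.119, -2.319, 0.0]
force: [0.8, -0.8, 0.0]
width: 0.005
gripper_force: 0.0
```

Call:
{"name": "carry_out", "arguments": {
  "increments": [0,0,-2,0,0,0,0,0,-2,0,0,0,0,0,0,0,0,0]
}}

```text
clock: 7.68
position: [0.5407, 0.0913, -0.0003]
ee_rot: [-2.119, -2.319, 0.0]
force: [0.5, -0.3, 0.1]
width: 0.005
gripper_force: 0.0
```

Run:
```python
from h import *
s=readout.observe(); print(s["position"],s["force"])
im=vision.get_image("side"); v=cv2.resize(im[170:245,235:335],None,fx=8,fy=8,interpolation=cv2.INTER_CUBIC)[:,:,::-1].copy()
p=(proj("side",[s["position"]])[0]-[235,170])*8+4; cv2.circle(v,tuple(int(a) for a in p),4,(0,0,255),-1)
cv2.imwrite("pics/i.png",v)
```

```text
[ 5.40682913e-01  9.13020371e-02 -2.72113921e-04] [ 0.46201891 -0.27890241  0.11432671]
```

View pics/i.png

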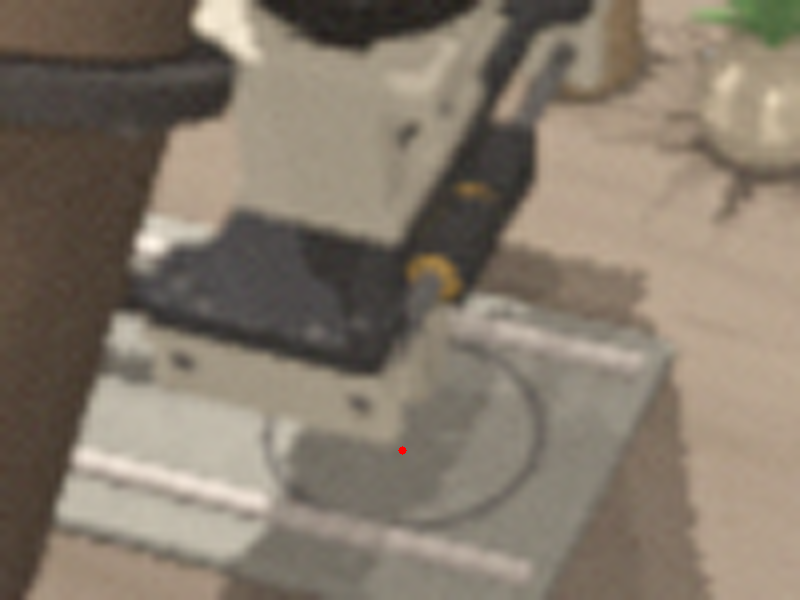

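The tips at about (395,440) are near the projected TCP at (402,450), and there is still no contact at indicated z=0. Continuing down gently.

Call:
{"name": "carry_out", "arguments": {
  "increments": [0,0,-2,0,0,0,0,0,-2,0,0,0,0,0,0,0,0,0]
}}

```text
clock: 8.1
position: [0.5407, 0.0912, -0.0043]
ee_rot: [-2.119, -2.319, 0.0]
force: [-0.5, -0.1, -0.0]
width: 0.006
gripper_force: 0.0
```

Call:
{"name": "carry_out", "arguments": {
  "increments": [0,0,-2,0,0,0,0,0,-2,0,0,0,0,0,0,0,0,0]
}}

```text
clock: 8.48
position: [0.5407, 0.0913, -0.0083]
ee_rot: [-2.119, -2.319, 0.0]
force: [-0.2, 0.1, 0.8]
width: 0.0
gripper_force: 0.0
```

Call:
{"name": "carry_out", "arguments": {
  "increments": [0,0,-2,0,0,0,0,0,-2,0,0,0,0,0,0,0,0,0]
}}

```text
clock: 8.85
position: [0.5407, 0.0913, -0.0123]
ee_rot: [-2.119, -2.319, 0.0]
force: [0.4, -1.9, 0.3]
width: 0.005
gripper_force: 0.0
```

Call:
{"name": "carry_out", "arguments": {
  "increments": [0,0,-2,0,0,0,0,0,-1,0,0,0,0,0,0,0,0,0]
}}

```text
clock: 9.22
position: [0.5408, 0.0913, -0.0151]
ee_rot: [-2.119, -2.319, 0.0]
force: [-0.8, -0.2, -0.1]
width: 0.006
gripper_force: 0.0
```

Call:
{"name": "carry_out", "arguments": {
  "increments": [0,0,-2,0,0,0,0,0,-1,0,0,0,0,0,0,0,0,0]
}}

```text
clock: 9.6
position: [0.5408, 0.0913, -0.0182]
ee_rot: [-2.119, -2.319, 0.0]
force: [0.0, 0.0, -0.0]
width: 0.006
gripper_force: 0.0
```

Call:
{"name": "carry_out", "arguments": {
  "increments": [0,0,-2,0,0,0,0,0,-1,0,0,0,0,0,0,0,0,0]
}}

```text
clock: 9.98
position: [0.541, 0.0914, -0.0187]
ee_rot: [2.118, 2.319, 0.0]
force: [-9.4, -3.3, 34.1]
width: 0.004
gripper_force: 16.8
```

Contact at indicated z = -18.6 mm on the tray, which is at 8 mm. The real tips are therefore 26.6 mm higher than reported, and I'll correct for that from here on.

Call:
{"name": "carry_out", "arguments": {
  "increments": [0,0,20,0,0,0,0,0,35,0,0,0,-3,33,0,0,0,0,-3,33,0,0,0,0,-3,33,0,0,0,0,0,0,0,0,0,0,0,0,0,0,0,0,0,0,0,0,0,0,0,0,0,0,0,0,0,0,-18,0,0,0,0,0,-16,0,0,0,0,0,-4,0,0,0,0,0,0,0,0,0],
  "grip": 0
}}

```text
clock: 11.6
position: [0.5314, 0.1902, -0.0048]
ee_rot: [-2.118, -2.319, 0.002]
force: [0.3, -0.2, 0.0]
width: 0.998
gripper_force: 0.0
```

Call:
{"name": "carry_out", "arguments": {
  "increments": [0,0,0,0,0,0,0,0,0,0,0,0,0,0,0,0,0,0,0,0,0,0,0,0,0,0,0,0,0,0,0,0,0,0,0,0,0,0,0,0,0,0,0,0,0,0,0,0,0,0,0,0,0,0,0,0,0,0,0,0],
  "grip": 1,
  "newtons": 8
}}

```text
clock: 12.85
position: [0.5317, 0.1903, -0.0041]
ee_rot: [-2.119, -2.319, 0.0]
force: [0.1, -0.2, 0.4]
width: 0.154
gripper_force: 8.0
```

Call:
{"name": "carry_out", "arguments": {
  "increments": [0,0,0,0,0,0,0,0,0,0,0,0,0.5,-6,0,0,0,0,1.6,-18,0,0,0,0,1.6,-18,0,0,0,0,1.6,-18,0,0,0,0,1.6,-18,0,0,0,0,1.6,-18,0,0,0,0,1.6,-18,0,0,0,0,1.6,-18,0,0,0,0,1.6,-18,0,0,0,0,1.6,-18,0,0,0,0,1.6,-18,0,0,0,0,1.6,-18,0,0,0,0,1,-10,0,0,0,0,0,0,0,0,0,0,0,0,0,0,0,0],
  "newtons": 25
}}

```text
clock: 14.98
position: [0.551, -0.0243, -0.004]
ee_rot: [2.119, 2.319, -0.001]
force: [0.8, -2.9, -0.5]
width: 0.146
gripper_force: 25.0
```

Run:
```python
from h import *
s=readout.observe(); print(s["position"],s["force"],s["width"])
im=vision.get_image("top"); cv2.imwrite("pics/j_raw.png",im[:,:,::-1])
cv2.imwrite("pics/j.png",cv2.resize(im[170:290,200:400],None,fx=4,fy=4)[:,:,::-1])
```

```text
[ 0.55101705 -0.02425722 -0.00400233] [ 0.81073049 -2.91278043 -0.47145507] 0.14599152858494996
```

View pics/j.png

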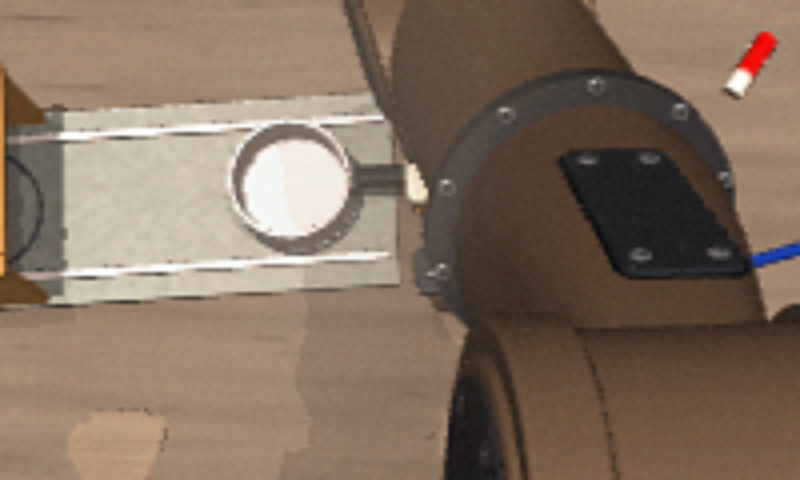

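The pot stands at the load end with its rim circle centred at about crop (292,184), i.e. px (273,216). The handle is in the gripper, and the bay ring's edge shows at left.

Run:
```python
from h import *
im=cv2.imread("pics/j_raw.png"); g=cv2.cvtColor(im,cv2.COLOR_BGR2GRAY)
big=cv2.resize(g[190:245,245:300],None,fx=8,fy=8,interpolation=cv2.INTER_CUBIC)
c=cv2.HoughCircles(cv2.GaussianBlur(big,(0,0),4),cv2.HOUGH_GRADIENT,1,60,param1=80,param2=25,minRadius=95,maxRadius=140)
for x,y,r in c[0][:5]:
    p=[(x+.5)/8-.5+245,(y+.5)/8-.5+190]
    for z in(.054,.014): print(np.round(p,2),r/8,"z",z,np.round(cast("top",[p],z)*1000,1), "R",np.round(np.ptp(cast("top",[[p[0]-r/8,p[1]],[p[0]+r/8,p[1]]],z)[:,1])*500,1))
print(cast("top",[[273,216]],.054)*1000)
```

```text
[271.88 214.62] 14.2875 z 0.054 [[539.2  93.1]] R 37.8
[271.88 214.62] 14.2875 z 0.014 [[548.   97.7]] R 39.1
[[535.55050505  89.95888113]]
```

Call:
{"name": "carry_out", "arguments": {
  "increments": [0,0,0,0,0,0,0,0,0,0,0,0,0,0,0,0,0,0,0,0,0,0,0,0,0,0,0,0,0,0,0,0,0,0,0,0,0,0,30,0,0,0,0,0,50,0,0,0,-30.5,-38,10,0,0,0,-30.5,-38,0,0,0,0,-30.5,-38,0,0,0,0,-31,-39,0,0,0,0,0,0,0,0,0,0],
  "grip": 0
}}

```text
clock: 16.65
position: [0.4255, -0.1801, 0.0858]
ee_rot: [-2.126, -2.312, 0.004]
force: [-0.1, 0.1, 0.2]
width: 1.005
gripper_force: 0.0
```

```bash
cat >> h.py <<'E'
def near(n,im,p,h,r=22):
    """rim of the white thing nearest world p"""
    u,v=proj(n,[[*p,h]])[0].astype(int)
    m,cs=blobs(n,im,(u-r,v-r,u+r,v+r))
    return [(cv2.boundingRect(c),np.round(rim(n,c,h)*1000,1)) for c in cs]
C=[(.4285,-.177),(.436,-.294),(.4385,-.407),(.549,-.392),(.5675,-.2985)]
E
python3 - <<'E'
from h import *
s=readout.observe(); print(s["position"],s["width"])
im=vision.get_image("top"); cv2.imwrite("pics/k_raw.png",im[:,:,::-1])
si=vision.get_image("side"); cv2.imwrite("pics/ks_raw.png",si[:,:,::-1])
for i in range(5): print(i,near("top",im,C[i],H[i]), near("side",si,C[i],H[i]))
print("wall",cast("top",[[436,178],[440,180],[480,182]],0))
E
```

```text
[ 0.42547181 -0.18007688  0.08578779] 1.0047786276030684
0 [((361, 249, 10, 23), array([ 436.3, -154.8,   12.4]))] [((348, 253, 44, 44), array([ 449.4, -166.8,   40. ]))]
1 [] [((408, 274, 31, 38), array([ 451.6, -288. ,   30. ]))]
2 [((449, 249, 23, 19), array([ 439.1, -409. ,   22.5]))] [((463, 300, 28, 30), array([ 437.5, -410.5,   25.1])), ((472, 286, 15, 6), array([ 466.5, -412.6,   38.1]))]
3 [((446, 210, 17, 16), array([ 549.3, -393.1,   17.9]))] [((471, 265, 22, 27), array([ 547.2, -394.5,   20.5]))]
4 [] [((436, 249, 14, 22), array([ 565.3, -300.3,   15.4]))]
wall [[ 0.6692719  -0.35734443]
 [ 0.66373748 -0.36846864]
 [ 0.66102394 -0.48060654]]
```

Call:
{"name": "carry_out", "arguments": {
  "increments": [0,0,-30,0,0,0,0,0,-28,0,0,0,0,0,-10,0,0,0,0,0,0,0,0,0]
}}

```text
clock: 17.25
position: [0.4288, -0.1757, 0.0177]
ee_rot: [-2.116, -2.321, -0.0]
force: [0.1, -0.0, 0.3]
width: 1.001
gripper_force: 0.0
```

Call:
{"name": "carry_out", "arguments": {
  "increments": [0,0,0,0,0,0,0,0,0,0,0,0,0,0,0,0,0,0,0,0,0,0,0,0,0,0,0,0,0,0,0,0,0,0,0,0],
  "grip": 1,
  "newtons": 8
}}

```text
clock: 18.0
position: [0.4287, -0.1769, 0.0184]
ee_rot: [2.119, 2.319, 0.0]
force: [-0.2, -0.5, 6.6]
width: 0.708
gripper_force: 8.0
```

Call:
{"name": "carry_out", "arguments": {
  "increments": [0,0,10,0,0,0,0,0,30,0,0,0,0,0,40,0,0,0,5,14,0,0,0,0,15,36,0,0,0,0,18,43,0,0,0,0,18,43,0,0,0,0,18,43,0,0,0,0,18,43,0,0,0,0,13,30,0,0,0,0,7,17,0,0,0,0,0,0,0,0,0,0,0,0,0,0,0,0],
  "newtons": 12
}}

```text
clock: 19.62
position: [0.5398, 0.0905, 0.0976]
ee_rot: [2.121, 2.318, -0.003]
force: [-0.1, -1.1, -0.1]
width: 0.704
gripper_force: 12.0
```

Call:
{"name": "carry_out", "arguments": {
  "increments": [0,0,-20,0,0,0,0,0,-15,0,0,0,0,0,-6,0,0,0,0,0,0,0,0,0]
}}

```text
clock: 20.12
position: [0.5402, 0.0919, 0.0566]
ee_rot: [-2.119, -2.319, 0.001]
force: [0.2, 0.8, -0.8]
width: 0.707
gripper_force: 12.0
```

Call:
{"name": "carry_out", "arguments": {
  "increments": [0,0,-10,0,0,0,0,0,-8,0,0,0,0,0,-5,0,0,0,0,0,0,0,0,0]
}}

```text
clock: 20.62
position: [0.5401, 0.0923, 0.0335]
ee_rot: [-2.118, -2.319, 0.001]
force: [0.5, -0.6, -0.4]
width: 0.707
gripper_force: 12.0
```

Call:
{"name": "carry_out", "arguments": {
  "increments": [0,0,0,0,0,0,0,0,0,0,0,0,0,0,0,0,0,0,0,0,0,0,0,0,0,0,40,0,0,0,0,0,50,0,0,0,0,-40,0,0,0,0,-20,-60,0,0,0,0,-20,-60,0,0,0,0,-20,-60,0,0,0,0,-20,-60,0,0,0,0,0,0,0,0,0,0],
  "grip": 0
}}

```text
clock: 22.12
position: [0.4589, -0.1906, 0.1237]
ee_rot: [2.129, 2.309, -0.004]
force: [0.6, 1.0, -0.4]
width: 0.999
gripper_force: 0.0
```

Run:
```python
from h import *
s=readout.observe(); print(s["position"],s["width"])
im=vision.get_image("top"); cv2.imwrite("pics/l_raw.png",im[:,:,::-1])
si=vision.get_image("side"); cv2.imwrite("pics/ls_raw.png",si[:,:,::-1])
for i in range(1,5): print(i,near("top",im,C[i],H[i]), near("side",si,C[i],H[i]))
v=cv2.resize(im[185:285,230:430],None,fx=4,fy=4)[:,:,::-1]
cv2.imwrite("pics/l.png",v)
```

```text
[ 0.45889839 -0.19060208  0.12374754] 0.9985871803606764
1 [] [((408, 274, 31, 38), array([ 451.7, -290. ,   29.6]))]
2 [((458, 249, 14, 18), array([ 439. , -408.7,   22.7]))] [((463, 300, 28, 30), array([ 437.3, -410.5,   25.1])), ((472, 286, 15, 6), array([ 466.5, -412.6,   38.1]))]
3 [] [((472, 265, 21, 27), array([ 547.3, -394.7,   20.2]))]
4 [] [((436, 249, 14, 22), array([ 565.3, -300.2,   15.3]))]
```

View pics/l.png

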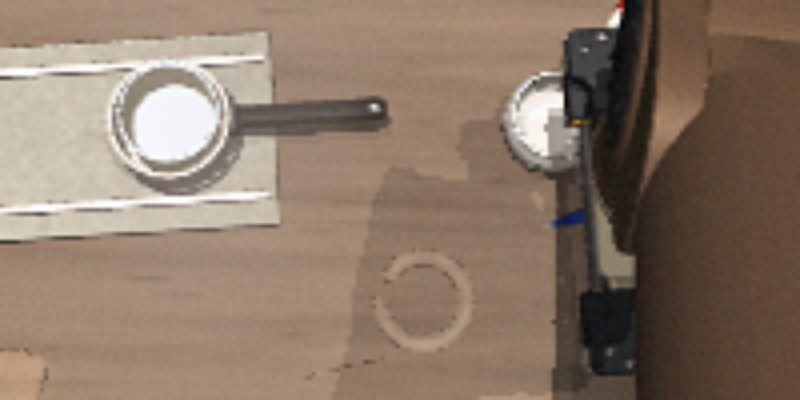

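Cup0 stands in the pot, rim centred at about crop (176,121), i.e. px (274,215). The handle is free and the dosing cup is in place at its old spot.

```bash
cat >> h.py <<'E'
def hough(im,p,z,R):
    "inner-or-outer circle of radius ~R (m) near world p at height z"
    g=cv2.cvtColor(im,cv2.COLOR_RGB2GRAY); u,v=proj("top",[[*p,z]])[0].astype(int); k=22
    b=cv2.GaussianBlur(cv2.resize(g[v-k:v+k,u-k:u+k],None,fx=8,fy=8,interpolation=cv2.INTER_CUBIC),(0,0),4)
    r=R*444/(1.2-z)*8
    c=cv2.HoughCircles(b,cv2.HOUGH_GRADIENT,1,4,param1=60,param2=15,minRadius=int(r-8),maxRadius=int(r+10))
    if c is None: return None
    return [np.round([*(cast("top",[[(x+.5)/8-.5+u-k,(y+.5)/8-.5+v-k]],z)[0]*1000),q/8*(1.2-z)/444*1000],1) for x,y,q in c[0][:4]]
E
python3 - <<'E'
from h import *
im=cv2.imread("pics/l_raw.png")[:,:,::-1]
print(cast("top",[[274,215.25]],.072)*1000)
print("cup0",hough(im,(.54,.092),.072,.0325)); print("pot",hough(im,(.54,.092),.054,.040))
print("floor of cup0 (bright)"); 
g=cv2.cvtColor(im,cv2.COLOR_RGB2GRAY)[195:238,255:295]; m=(g>225).astype(np.uint8); M=cv2.moments(m,True); print(M["m00"],cast("top",[[M["m10"]/M["m00"]+255,M["m01"]/M["m00"]+195]],.026)*1000)
E
```

```text
[[533.72378678  85.44990211]]
cup0 [array([535.9,  90.8,  33.2]), array([537.5,  92.8,  35.4]), array([533.9,  91. ,  35.4]), array([534.8,  95.6,  35.4])]
pot [array([543.2,  95.3,  37.3]), array([540.9,  92.5,  38.1]), array([544.6,  94.7,  42. ]), array([540.1,  97.1,  37.3])]
floor of cup0 (bright)
513.0 [[541.3323986   93.75617039]]
```

Call:
{"name": "carry_out", "arguments": {
  "increments": [-8,-30,-10,0,0,0,-8,-40,-20,0,0,0,-6,-30,-20,0,0,0,0,0,0,0,0,0,0,0,0,0,0,0]
}}

```text
clock: 22.85
position: [0.4406, -0.2829, 0.0742]
ee_rot: [-2.116, -2.322, -0.002]
force: [1.1, -1.1, -0.7]
width: 1.0
gripper_force: 0.0
```

Call:
{"name": "carry_out", "arguments": {
  "increments": [-3,-6,-26,0,0,0,0,0,-20,0,0,0,0,0,-10,0,0,0,0,0,0,0,0,0,0,0,0,0,0,0]
}}

```text
clock: 23.48
position: [0.4373, -0.2906, 0.0188]
ee_rot: [2.117, 2.319, 0.001]
force: [0.2, -0.4, -0.3]
width: 1.003
gripper_force: 0.0
```

Call:
{"name": "carry_out", "arguments": {
  "increments": [0,0,0,0,0,0,0,0,0,0,0,0,0,0,0,0,0,0,0,0,0,0,0,0,0,0,0,0,0,0,0,0,0,0,0,0,0,0,0,0,0,0,0,0,0,0,0,0],
  "grip": 1,
  "newtons": 8
}}

```text
clock: 24.48
position: [0.4364, -0.2909, 0.018]
ee_rot: [2.119, 2.319, -0.0]
force: [-0.8, 0.2, 1.8]
width: 0.604
gripper_force: 8.0
```

Call:
{"name": "carry_out", "arguments": {
  "increments": [0,0,10,0,0,0,0,0,30,0,0,0,0,0,45,0,0,0,4,16,0,0,0,0,10,36,0,0,0,0,13,48,0,0,0,0,13,48,0,0,0,0,13,48,0,0,0,0,13,48,0,0,0,0,13,48,0,0,0,0,12,46,0,0,0,0,8,32,0,0,0,0,4,16,0,0,0,0,0,0,0,0,0,0,0,0,0,0,0,0],
  "newtons": 12
}}

```text
clock: 26.35
position: [0.539, 0.0932, 0.1026]
ee_rot: [2.121, 2.317, -0.002]
force: [-0.5, -0.2, -1.5]
width: 0.601
gripper_force: 12.0
```

Call:
{"name": "carry_out", "arguments": {
  "increments": [0,0,-20,0,0,0,0,0,-10,0,0,0,0,0,0,0,0,0]
}}

```text
clock: 26.72
position: [0.5387, 0.0939, 0.0723]
ee_rot: [-2.12, -2.318, 0.003]
force: [-0.3, 0.7, -0.4]
width: 0.601
gripper_force: 12.0
```

Call:
{"name": "carry_out", "arguments": {
  "increments": [0,0,-10,0,0,0,0,0,-10,0,0,0,0,0,-5,0,0,0,0,0,0,0,0,0]
}}

```text
clock: 27.22
position: [0.5391, 0.0951, 0.0475]
ee_rot: [-2.118, -2.319, 0.001]
force: [-0.1, -0.0, -0.1]
width: 0.601
gripper_force: 12.0
```

Call:
{"name": "carry_out", "arguments": {
  "increments": [0,0,0,0,0,0,0,0,0,0,0,0,0,0,0,0,0,0,0,0,0,0,0,0,0,0,40,0,0,0,0,0,40,0,0,0,-5,-40,0,0,0,0,-13,-60,0,0,0,0,-13,-60,0,0,0,0,-13,-60,0,0,0,0,-13,-60,0,0,0,0,-13,-60,0,0,0,0,-13,-60,0,0,0,0,0,0,0,0,0,0,0,0,0,0,0,0],
  "grip": 0
}}

```text
clock: 29.1
position: [0.4564, -0.3044, 0.1279]
ee_rot: [-2.119, -2.319, -0.001]
force: [-0.2, 0.6, -0.3]
width: 1.0
gripper_force: 0.0
```

```bash
cat > look.py <<'E'
from h import *
import sys
s=readout.observe(); print(s["position"],s["width"])
im=vision.get_image("top"); si=vision.get_image("side"); t=sys.argv[1]
cv2.imwrite(f"pics/{t}_top.png",im[:,:,::-1]); cv2.imwrite(f"pics/{t}_side.png",si[:,:,::-1])
for i in range(int(sys.argv[2]),5): print(i,near("top",im,C[i],H[i]), near("side",si,C[i],H[i]))
g=cv2.cvtColor(im,cv2.COLOR_RGB2GRAY)[195:238,255:295]; m=(g>225).astype(np.uint8); M=cv2.moments(m,True)
b=int(sys.argv[2])-1; zf=.014+.012*(b+1); zr=.014+.012*b+H[b]
print("bright floor",M["m00"],cast("top",[[M["m10"]/M["m00"]+255,M["m01"]/M["m00"]+195]],zf)*1000)
print("rim",hough(im,(.54,.092),zr,R[b]-.001))
E
python3 look.py m 2
```

```text
[ 0.45643837 -0.30441126  0.12788139] 0.9995474370272701
2 [] [((463, 300, 28, 30), array([ 437.4, -410.5,   25.1])), ((472, 286, 15, 6), array([ 466.5, -412.6,   38.1]))]
3 [] [((459, 255, 34, 37), array([ 561.2, -364.8,   25. ]))]
4 [] [((420, 245, 44, 28), array([ 495.6, -312.5,   81.7])), ((430, 231, 28, 12), array([ 435.6, -367.3,  220.7]))]
bright floor 471.0 [[539.9999408   93.15943785]]
rim [array([538.2,  91.6,  25.3]), array([539.9,  90.3,  26.1]), array([536.6,  87.3,  29. ]), array([526.7,  89.4,  26.6])]
```

Call:
{"name": "carry_out", "arguments": {
  "increments": [-9,-52,0,0,0,0,-9,-52.5,0,0,0,0,0,0,-30,0,0,0,0,0,-40,0,0,0,0,0,-28,0,0,0,0,0,-14,0,0,0,0,0,0,0,0,0,0,0,0,0,0,0]
}}

```text
clock: 30.2
position: [0.4395, -0.4095, 0.0172]
ee_rot: [2.117, 2.319, 0.0]
force: [-1.0, -0.1, -0.7]
width: 1.002
gripper_force: 0.0
```

Call:
{"name": "carry_out", "arguments": {
  "increments": [0,0,0,0,0,0,0,0,0,0,0,0,0,0,0,0,0,0,0,0,0,0,0,0,0,0,0,0,0,0,0,0,0,0,0,0,0,0,0,0,0,0,0,0,0,0,0,0],
  "grip": 1,
  "newtons": 8
}}

```text
clock: 31.2
position: [0.4384, -0.4094, 0.0159]
ee_rot: [-2.119, -2.319, 0.0]
force: [-0.3, -1.0, 0.3]
width: 0.504
gripper_force: 8.0
```

Call:
{"name": "carry_out", "arguments": {
  "increments": [0,0,10,0,0,0,0,0,35,0,0,0,0,0,50,0,0,0,4,20,0,0,0,0,8,40,0,0,0,0,9.5,47.5,0,0,0,0,9.5,47.5,0,0,0,0,9.5,47.5,0,0,0,0,9.5,47.5,0,0,0,0,9.5,47.5,0,0,0,0,9.5,47.5,0,0,0,0,9.5,47.5,0,0,0,0,9.5,47.5,0,0,0,0,8,40,0,0,0,0,4,21,0,0,0,0,0,0,0,0,0,0,0,0,0,0,0,0],
  "newtons": 12
}}

```text
clock: 33.33
position: [0.5378, 0.0905, 0.1106]
ee_rot: [-2.119, -2.319, 0.002]
force: [-0.1, -0.8, -0.3]
width: 0.501
gripper_force: 12.0
```

Call:
{"name": "carry_out", "arguments": {
  "increments": [0,0,-20,0,0,0,0,0,-12,0,0,0,0,0,0,0,0,0,0,0,0,0,0,0]
}}

```text
clock: 33.83
position: [0.5387, 0.0914, 0.0793]
ee_rot: [2.119, 2.319, 0.001]
force: [-0.5, -0.1, -1.0]
width: 0.498
gripper_force: 12.0
```

Call:
{"name": "carry_out", "arguments": {
  "increments": [0,0,-10,0,0,0,0,0,-7,0,0,0,0,0,-4,0,0,0,0,0,0,0,0,0]
}}

```text
clock: 34.33
position: [0.5381, 0.0916, 0.0575]
ee_rot: [-2.118, -2.319, 0.001]
force: [1.0, -0.7, 0.4]
width: 0.501
gripper_force: 12.0
```

Call:
{"name": "carry_out", "arguments": {
  "increments": [0,0,0,0,0,0,0,0,0,0,0,0,0,0,0,0,0,0,0,0,0,0,0,0,0,0,40,0,0,0,0,0,30,0,0,0,0,-40,0,0,0,0,0,-60,0,0,0,0,0,-60,0,0,0,0,0,-60,0,0,0,0,-10,-60,0,0,0,0,-10,-40,0,0,0,0,0,0,0,0,0,0,0,0,0,0,0,0],
  "grip": 0
}}

```text
clock: 36.08
position: [0.5186, -0.2276, 0.128]
ee_rot: [-2.118, -2.32, -0.001]
force: [0.5, 0.2, -0.5]
width: 1.0
gripper_force: 0.0
```

```bash
python3 look.py n 3
```

```text
[ 0.51860095 -0.22761608  0.12798392] 1.0002554535828188
3 [] [((459, 255, 34, 37), array([ 561.9, -364.4,   24.6]))]
4 [] [((454, 257, 10, 12), array([ 562.4, -338.9,    9.9]))]
bright floor 426.0 [[537.86744387  92.12295917]]
rim [array([538.1,  90.9,  20.9]), array([536.2,  89.6,  25.1]), array([534.2,  90.8,  23.3]), array([529.1,  85.4,  20.1])]
```

Cup4 seems to have moved, so I'll look at that area.

Run:
```python
from h import *
a=cv2.imread("pics/n_side.png")[190:310,400:540]; b=cv2.imread("pics/n_top.png")[170:290,240:300]
cv2.imwrite("pics/o.png",np.hstack([cv2.resize(a,None,fx=4,fy=4,interpolation=cv2.INTER_CUBIC),cv2.resize(b,None,fx=4,fy=4,interpolation=cv2.INTER_CUBIC)]))
```

```text
(no output)
```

View pics/o.png

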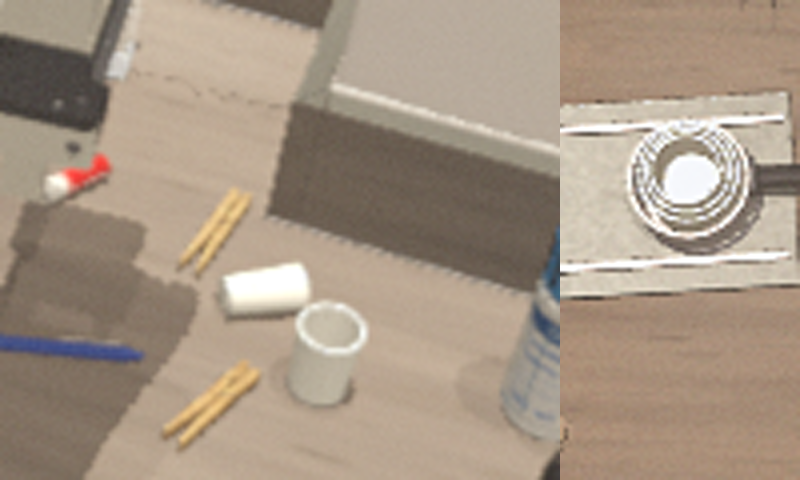

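The view shows cup4 knocked over, lying on its side at side px (455–477, 262), next to upright cup3 (481,277). The nest rings in the pot are concentric. I'll clear the arm and measure cup3 and cup4 from above.

Call:
{"name": "carry_out", "arguments": {
  "increments": [-5,45,20,0,0,0,-5,60,0,0,0,0,-5,60,0,0,0,0,-5,60,0,0,0,0,0,0,0,0,0,0]
}}

```text
clock: 36.8
position: [0.4979, 0.0038, 0.1486]
ee_rot: [-2.105, -2.331, -0.004]
force: [0.8, -0.9, 0.0]
width: 1.0
gripper_force: 0.0
```

Run:
```python
from h import *
im=vision.get_image("top"); si=vision.get_image("side")
cv2.imwrite("pics/p_top.png",im[:,:,::-1]); cv2.imwrite("pics/p_side.png",si[:,:,::-1])
for n,I,box,b in(("top",im,(400,185,470,235),None),("side",si,(440,225,510,300),None)):
    m,cs=blobs(n,I,box)
    for c in cs:
        print(n,cv2.boundingRect(c),cv2.contourArea(c),"cup3?",np.round(rim(n,c,.049)*1000,1))
        (x,y),(w,h),a=cv2.minAreaRect(c); B=cv2.boxPoints(((x,y),(w,h),a)); print("  rect",np.round([x,y,w,h,a],1),"corners at 12.5mm",np.round(cast(n,B,.0125)*1000).tolist())
a=im[185:235,400:480]; b=si[235:300,440:520]
cv2.imwrite("pics/p.png",np.vstack([cv2.resize(a,(480,300),interpolation=cv2.INTER_CUBIC),cv2.resize(b,(369,300),interpolation=cv2.INTER_CUBIC)[:,:].repeat(1,0) if 0 else cv2.copyMakeBorder(cv2.resize(b,(369,300),interpolation=cv2.INTER_CUBIC),0,0,0,111,cv2.BORDER_CONSTANT)])[:,:,::-1])
```

```text
top (445, 210, 18, 16) 184.5 cup3? [ 549.6 -393.3   17.6]
  rect [453.5 217.5  15.   17.   90. ] corners at 12.5mm [[575.0, -377.0], [576.0, -424.0], [534.0, -422.0], [533.0, -376.0]]
top (425, 195, 19, 15) 123.0 cup3? [ 594.  -349.7   12.2]
  rect [434.6 202.4   8.6  18.9  56.3] corners at 12.5mm [[590.0, -321.0], [621.0, -364.0], [601.0, -377.0], [570.0, -333.0]]
side (455, 255, 38, 37) 609.0 cup3? [ 562.3 -363.    24.5]
  rect [474.9 270.   42.5  25.7  50.7] corners at 12.5mm [[583.0, -320.0], [653.0, -348.0], [577.0, -430.0], [512.0, -401.0]]
```

View pics/p.png

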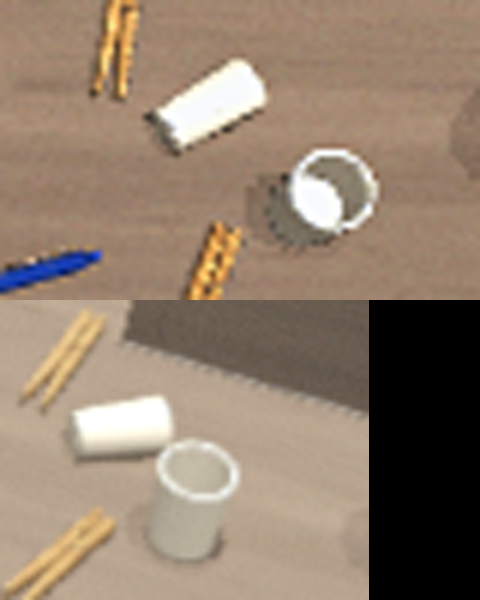

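In the top crop cup4 lies with its axis from (165,130) to (245,80), and cup3 is upright at (335,190). No pictures left to view, so I'll tell rim from foot by a numeric width profile.

Run:
```python
from h import *
from scipy.ndimage import map_coordinates
for n,c0,box in(("top",(434.6,202.4),(420,190,446,214)),("side",(466,262.5),(452,250,471,272))):
    im=cv2.imread(f"pics/p_{n}.png")[:,:,::-1]; g=im.astype(float)
    wh=(g[...,2]-90)  # blue: wood low, white high
    x0,y0,x1,y1=box; sub=np.clip(g[y0:y1,x0:x1,2]-110,0,None); ys,xs=np.mgrid[y0:y1,x0:x1]; 
    if n=="side": sub[(xs>470)|(ys>271)]=0
    w=sub.ravel(); P=np.c_[xs.ravel(),ys.ravel()]; mu=(P*w[:,None]).sum(0)/w.sum(); D=P-mu; e,V=np.linalg.eigh((D*w[:,None]).T@D/w.sum()); a=V[:,1]
    if n=="side": a=np.array([np.cos(np.radians(-6)),np.sin(np.radians(-6))]); mu=np.array(c0)
    if a[0]<0:a=-a
    b=np.array([-a[1],a[0]]); print(n,"mu",mu,"axis",a)
    t=np.arange(-9,9.1,.1)
    for s in np.arange(-12,12.1,1.5 if n=="top" else 2):
        q=mu+s*a+t[:,None]*b; v=map_coordinates(g[...,2],[q[:,1],q[:,0]],order=1); k=v>130
        print(round(s,1),"width",round(k.sum()*.1,1),"max",v.max().round(), "mid",v[75:106].mean().round(), end=" | ")
    print()
im=cv2.imread("pics/p_top.png"); print(im[200:213,422:436,0])
```

```text
top mu [434.94368502 201.56642212] axis [ 0.9175001  -0.39773554]
-12.0 width 0.0 max 121.0 mid 109.0 | -10.5 width 0.0 max 121.0 mid 84.0 | -9.0 width 2.6 max 164.0 mid 124.0 | -7.5 width 8.1 max 254.0 mid 239.0 | -6.0 width 8.4 max 255.0 mid 253.0 | -4.5 width 8.5 max 254.0 mid 252.0 | -3.0 width 8.7 max 254.0 mid 252.0 | -1.5 width 8.9 max 254.0 mid 252.0 | 0.0 width 8.8 max 254.0 mid 251.0 | 1.5 width 8.9 max 253.0 mid 252.0 | 3.0 width 8.9 max 253.0 mid 252.0 | 4.5 width 9.0 max 253.0 mid 252.0 | 6.0 width 9.2 max 253.0 mid 252.0 | 7.5 width 8.9 max 255.0 mid 251.0 | 9.0 width 4.3 max 163.0 mid 145.0 | 10.5 width 0.0 max 120.0 mid 109.0 | 12.0 width 0.0 max 120.0 mid 109.0 | 
side mu [466.  262.5] axis [ 0.9945219  -0.10452846]
-12.0 width 13.1 max 148.0 mid 124.0 | -10.0 width 14.5 max 193.0 mid 155.0 | -8.0 width 15.4 max 254.0 mid 234.0 | -6.0 width 15.6 max 255.0 mid 242.0 | -4.0 width 15.6 max 255.0 mid 242.0 | -2.0 width 15.5 max 255.0 mid 242.0 | 0.0 width 15.5 max 255.0 mid 244.0 | 2.0 width 15.3 max 255.0 mid 244.0 | 4.0 width 15.4 max 255.0 mid 244.0 | 6.0 width 15.9 m
[... 202 characters left out ...]
2 113 117 116 111 123 224 235 245 248 251 253 253]
 [118 121 116 123 117 135 226 238 248 250 253 254 254 254]
 [121 121 117 102 185 246 250 251 252 254 254 254 252 250]
 [112 105  47  61 134 248 255 255 254 254 253 251 249 246]
 [120 118  97  70  91 131 237 255 254 252 250 247 243 238]
 [118 119 100 101  87  97 148 237 252 241 242 235 226 196]
 [120 121 117 100  89  81 157 255 244 235 225 196 148  64]
 [115 120 117  98  95  68  92 138 234 198 156 103  98 105]
 [112 110 112 111  97  90  79 120 146  81 100 109 110 116]
 [112 110 114 109 104  88  67  55 100 101 110 111 107 112]
 [107 104 108 106 108 111 106  99 109 108 112 110 106 103]
 [108 104 106 107 108 106 107 109 108 106 106 104 108 105]]
```

The width grows to the right, so cup4's rim end is at the right (top view) and its foot at the left. I'll do cup3 first, with the gripper partly open to stay clear of cup4.

Call:
{"name": "carry_out", "arguments": {
  "increments": [5,-30,0,0,0,0,7,-50,0,0,0,0,7,-55,0,0,0,0,7,-55,0,0,0,0,7,-55,0,0,0,0,7,-55,0,0,0,0,6,-50,0,0,0,0,5,-40,0,0,0,0,0,0,0,0,0,0,0,0,0,0,0,0],
  "grip": 0.4
}}

```text
clock: 38.15
position: [0.5487, -0.3937, 0.1474]
ee_rot: [-2.12, -2.318, -0.0]
force: [-0.3, -0.1, -0.7]
width: 0.601
gripper_force: 0.0
```

Run:
```python
from h import *
print(readout.observe()["position"])
mu=np.array([434.94,201.57]); a=np.array([.9175,-.3977])
e=cast("top",[mu-8.3*a,mu,mu+8.8*a],.0125)*1000; print(e, np.linalg.norm(e[2]-e[0]), np.degrees(np.arctan2(*(e[2]-e[0])[::-1])))
```

```text
[ 0.54868788 -0.39365084  0.1474465 ]
[[ 587.6871266  -328.68402871]
 [ 597.63129247 -349.81121676]
 [ 608.20387503 -372.27352712]] 48.17656419430534 -64.79452540934238
```

Run:
```python
from h import *
im=cv2.imread("pics/p_top.png")[:,:,::-1]
m,cs=blobs("top",im,(424,190,445,213)); c=max(cs,key=cv2.contourArea)
k=np.zeros((480,640),np.uint8); cv2.drawContours(k,[c],-1,1,-1)
ys,xs=np.nonzero(k&(im[...,2]>150)); W=cast("top",np.c_[xs,ys],.0125)*1000
mu=W.mean(0); e,V=np.linalg.eigh(np.cov((W-mu).T)); a=V[:,1]*np.sign(V[0,1]); b=np.array([-a[1],a[0]])
s=(W-mu)@a; t=(W-mu)@b
print(mu,np.degrees(np.arctan2(a[1],a[0])),s.min(),s.max(),(s.min()+s.max())/2)
for lo in np.arange(-20,20,8): q=t[(s>lo)&(s<lo+8)]; print(lo,len(q)*2.6**2/8, q.min(),q.max())
```

```text
[ 597.73331737 -350.84376925] -58.36002289422583 -25.768465622446637 23.812329119100287 -0.9780682516731751
-20 17.745 -9.82122132148519 10.016039011836261
-12 18.590000000000003 -10.19491531769376 10.664164116598204
-4 18.590000000000003 -10.568914885278437 10.297635905493365
4 20.28 -11.317832235005836 9.9308069924564
12 21.970000000000002 -11.69275076889918 11.963612281782053
```

Call:
{"name": "carry_out", "arguments": {
  "increments": [0.5,0.5,-40,0,0,0,0,0,-50,0,0,0,0,0,-30,0,0,0,0,0,-16,0,0,0,0,0,0,0,0,0,0,0,0,0,0,0]
}}

```text
clock: 38.9
position: [0.551, -0.3931, 0.0135]
ee_rot: [2.117, 2.318, 0.001]
force: [0.7, 0.7, 0.4]
width: 0.6
gripper_force: 0.0
```

Call:
{"name": "carry_out", "arguments": {
  "increments": [0,0,-2,0,0,0,0,0,0,0,0,0,0,0,0,0,0,0,0,0,0,0,0,0,0,0,0,0,0,0,0,0,0,0,0,0,0,0,0,0,0,0],
  "grip": 1,
  "newtons": 8
}}

```text
clock: 39.78
position: [0.55, -0.3931, 0.0103]
ee_rot: [2.119, 2.319, -0.0]
force: [-1.5, 0.3, 6.4]
width: 0.399
gripper_force: 8.0
```

Call:
{"name": "carry_out", "arguments": {
  "increments": [0,0,10,0,0,0,0,0,40,0,0,0,0,0,55,0,0,0,-1,22,0,0,0,0,-1,40,0,0,0,0,-1,50,0,0,0,0,-1,50,0,0,0,0,-1,50,0,0,0,0,-1,50,0,0,0,0,-1,50,0,0,0,0,-1,50,0,0,0,0,-1,50,0,0,0,0,-1,45,0,0,0,0,-1.5,28,0,0,0,0,0,0,0,0,0,0,0,0,0,0,0,0],
  "newtons": 12
}}

```text
clock: 41.78
position: [0.5379, 0.0916, 0.1146]
ee_rot: [-2.119, -2.319, 0.002]
force: [1.0, -0.2, -0.4]
width: 0.396
gripper_force: 12.0
```

Call:
{"name": "carry_out", "arguments": {
  "increments": [0,0,-20,0,0,0,0,0,-10,0,0,0,0,0,0,0,0,0,0,0,0,0,0,0]
}}

```text
clock: 42.28
position: [0.5387, 0.0919, 0.0853]
ee_rot: [2.119, 2.319, 0.001]
force: [-0.0, -0.0, -0.0]
width: 0.399
gripper_force: 12.0
```

Call:
{"name": "carry_out", "arguments": {
  "increments": [0,0,-10,0,0,0,0,0,-6,0,0,0,0,0,-3.5,0,0,0,0,0,0,0,0,0]
}}

```text
clock: 42.78
position: [0.5382, 0.0921, 0.0651]
ee_rot: [-2.119, -2.319, 0.001]
force: [-0.3, 0.4, -0.6]
width: 0.394
gripper_force: 12.0
```

Call:
{"name": "carry_out", "arguments": {
  "increments": [0,0,0,0,0,0,0,0,0,0,0,0,0,0,0,0,0,0,0,0,0,0,0,0,0,0,30,0,0,0,0,0,50,0,0,0,0,-40,0,0,0,0,4,-60,0,0,0,0,4,-60,0,0,0,0,4,-60,0,0,0,0,4,-60,0,0,0,0,0,0,0,0,0,0],
  "grip": 0
}}

```text
clock: 44.28
position: [0.5534, -0.1947, 0.145]
ee_rot: [2.128, 2.309, -0.004]
force: [-0.4, 0.8, 0.1]
width: 0.998
gripper_force: 0.0
```

```bash
python3 look.py q 4; python3 -c "
from h import *
im=cv2.imread('pics/q_side.png')[:,:,::-1]
m,cs=blobs('side',im,(440,225,510,300)); print([cv2.boundingRect(c) for c in cs])
print(readout.observe()['joints'].round(3))"
```

```text
[ 0.55339053 -0.19467206  0.14499313] 0.9980204766884676
4 [] [((454, 257, 10, 12), array([ 562.8, -339.3,    9.5]))]
bright floor 392.0 [[535.22215528  91.39694013]]
rim [array([536. ,  92.4,  15.7]), array([535.5,  89.2,  17.9]), array([537.7,  91.6,  20.3]), array([533.2,  89.4,  18.6])]
[(454, 255, 24, 14)]
[ 0.474  0.447 -0.332  1.72   0.168  1.003  0.171]
```

Call:
{"name": "carry_out", "arguments": {
  "increments": [9,-32,0,0,0,0.14,9,-32,0,0,0,0.14,9,-32,0,0,0,0.14,10,-31,0,0,0,0.14,10,-31,0,0,0,0.138,0,0,0,0,0,0,0,0,0,0,0,0,0,0,0,0,0,0],
  "grip": 0.5
}}

```text
clock: 45.38
position: [0.6019, -0.3437, 0.1458]
ee_rot: [1.195, 2.905, 0.001]
force: [-0.8, 0.3, -0.3]
width: 0.503
gripper_force: 0.0
```

Call:
{"name": "carry_out", "arguments": {
  "increments": [-1.5,-12,-40,0,0,0,0,0,-40,0,0,0,0,0,-40,0,0,0,0,0,-28,0,0,0,0,0,-14,0,0,0,0,0,-6,0,0,0,0,0,0,0,0,0,0,0,0,0,0,0]
}}

```text
clock: 46.38
position: [0.5987, -0.3559, -0.0228]
ee_rot: [-1.194, -2.902, -0.001]
force: [-4.2, 4.2, -3.4]
width: 0.495
gripper_force: 0.0
```

Call:
{"name": "carry_out", "arguments": {
  "increments": [0,0,0,0,0,0,0,0,0,0,0,0,0,0,0,0,0,0,0,0,0,0,0,0,0,0,0,0,0,0,0,0,0,0,0,0],
  "grip": 1,
  "newtons": 6
}}

```text
clock: 47.12
position: [0.5988, -0.3559, -0.0226]
ee_rot: [-1.194, -2.902, -0.001]
force: [-4.4, 4.1, -3.4]
width: 0.269
gripper_force: 5.8
```

Call:
{"name": "carry_out", "arguments": {
  "increments": [-2,2,5,0,0,0,-3,2,20,0,0,0,-3,0,40,0,0,0,-3,0,50,0,0,0,0,0,30,0,0,0,0,0,0,0,0,0],
  "newtons": 8
}}

```text
clock: 47.88
position: [0.5913, -0.3548, 0.1279]
ee_rot: [1.196, 2.896, -0.001]
force: [0.5, -0.5, -1.1]
width: 0.27
gripper_force: 7.7
```

Call:
{"name": "carry_out", "arguments": {
  "increments": [-9,25,10,0,0,0.157,-9,25,10,0,0,0.157,-9,25,10,0,0,0.157,-9,25,10,0,0,0.157,-9,25,10,0,0,0.157,-9,25,10,0,0,0.157,-9,25,10,0,0,0.157,-9,25,10,0,0,0.157,-9,25,10,0,0,0.157,-9,25,10,0,0,0.157,0,0,0,0,0,0,0,0,0,0,0,0]
}}

```text
clock: 49.38
position: [0.4988, -0.1047, 0.2223]
ee_rot: [1.201, -2.902, 0.001]
force: [-0.5, -0.1, -1.3]
width: 0.268
gripper_force: 7.7
```

```bash
cat > st.py <<'E'
from h import *
from scipy.spatial.transform import Rotation as Rt
s=readout.observe(); M=Rt.from_rotvec(s["ee_rot"]).as_matrix()
print("pos",(s["position"]*1000).round(1),"j",s["joints"].round(2),"f",s["force"].round(1),"w",s["width"]); print("toolx",M[:,0].round(3),"y",M[:,1].round(3),"z",M[:,2].round(3))
E
python3 st.py
```

```text
pos [ 498.8 -104.7  222.3] j [ 0.84  0.38 -0.97  1.76  0.34  1.18  2.12] f [-0.5 -0.1 -1.3] w 0.267585618840307
toolx [-0.707 -0.707  0.001] y [-0.707  0.707 -0.   ] z [-0.    -0.001 -1.   ]
```

Call:
{"name": "carry_out", "arguments": {
  "increments": [0,0,0,0.106,-0.106,0,0,0,0,0.106,-0.106,0,0,0,0,0.106,-0.106,0,0,0,0,0.106,-0.106,0,0,0,0,0.106,-0.106,0,0,0,0,0.106,-0.106,0,0,0,0,0,0,0,0,0,0,0,0,0]
}}

```text
clock: 50.38
position: [0.5698, -0.1008, 0.1771]
ee_rot: [-0.857, 2.224, 0.428]
force: [0.5, 0.1, 0.9]
width: 0.27
gripper_force: 7.7
```

```bash
python3 st.py
```

```text
pos [ 569.8 -100.8  177.1] j [ 1.43  0.76 -1.27  2.01 -0.04  0.51  2.74] f [0.5 0.1 0.9] w 0.26970403441569124
toolx [-0.532 -0.453 -0.715] y [-0.686  0.726  0.051] z [ 0.496  0.518 -0.697]
```

Call:
{"name": "carry_out", "arguments": {
  "increments": [-10,0,8,-0.106,0.106,0,-10,0,8,-0.106,0.106,0,-10,0,8,-0.106,0.106,0,-10,0,8,-0.106,0.106,0,-10,0,8,-0.106,0.106,0,-10,0,5,-0.04,0.04,0,0,0,0,0,0,0,0,0,0,0,0,0]
}}

```text
clock: 51.38
position: [0.5099, -0.1013, 0.223]
ee_rot: [1.116, -2.926, -0.014]
force: [-0.1, -1.2, -0.8]
width: 0.267
gripper_force: 7.7
```

```bash
cat >> st.py <<'E'
import sys
if len(sys.argv)>2:   # target tool-x azimuth, tilt of tool z towards -toolx azimuth (deg)
    az,ti=np.radians([float(v) for v in sys.argv[1:3]])
    x=np.array([np.cos(az),np.sin(az),0]); z=np.array([0,0,-1.]); y=np.cross(z,x)
    T=Rt.from_rotvec(-y*ti if 0 else y*(-ti)).as_matrix()@np.c_[x,y,z]
    r=Rt.from_matrix(T@M.T).as_rotvec(); print("target z",T[:,2].round(3),"turn",r.round(4),np.degrees(np.linalg.norm(r)).round(1))
E
python3 st.py 95 0
```

```text
pos [ 509.9 -101.3  223. ] j [ 0.74  0.38 -0.85  1.73  0.3   1.18  2.1 ] f [-0.1 -1.2 -0.8] w 0.2671322492625491
toolx [-0.746 -0.666  0.006] y [-0.666  0.746  0.012] z [-0.012  0.005 -1.   ]
target z [ 0.  0. -1.] turn [-1.6000e-02 -1.1000e-03 -2.2124e+00] 126.8
```

Call:
{"name": "carry_out", "arguments": {
  "increments": [-5.3,-10,-6,-0.001,0,-0.1475,-5.3,-10,-6,-0.001,0,-0.1475,-5.3,-10,-6,-0.001,0,-0.1475,-5.3,-10,-6,-0.001,0,-0.1475,-5.3,-10,-6,-0.001,0,-0.1475,-5.3,-10,-6,-0.001,0,-0.1475,-5.3,-10,-6,-0.001,0,-0.1475,-5.3,-10,-6,-0.001,0,-0.1475,-5.3,-10,-6,-0.001,0,-0.1475,-5.3,-10,-6,-0.001,0,-0.1475,-5.3,-10,-6,-0.001,0,-0.1475,-5.3,-10,-6,-0.001,0,-0.1475,-5.3,-10,-6,-0.001,0,-0.1475,-5.3,-10,-6,-0.001,0,-0.1475,-5.3,-10,-6,-0.001,0,-0.1475,0,0,0,0,0,0,0,0,0,0,0,0]
}}

```text
clock: 53.5
position: [0.4305, -0.251, 0.1321]
ee_rot: [2.118, 2.318, 0.007]
force: [0.9, 0.3, -0.7]
width: 0.27
gripper_force: 7.7
```

```bash
python3 st.py 95 0
```

```text
pos [ 430.5 -251.   132.1] j [ 0.67  0.33 -0.31  1.94  0.12  0.89  0.39] f [ 0.9  0.3 -0.7] w 0.27042542717499457
toolx [-0.09   0.996  0.002] y [0.996 0.09  0.004] z [ 0.004  0.003 -1.   ]
target z [ 0.  0. -1.] turn [-0.0026  0.0039 -0.0028] 0.3
```

Call:
{"name": "carry_out", "arguments": {
  "increments": [0,0,-40,0,0,0,0,0,-50,0,0,0,0,0,-35,0,0,0,0,0,-18,0,0,0,0,0,-8,0,0,0,0,0,-2.5,0,0,0,0,0,0,0,0,0]
}}

```text
clock: 54.38
position: [0.4311, -0.2511, -0.0211]
ee_rot: [2.12, 2.316, 0.007]
force: [-0.1, 0.5, -0.3]
width: 0.269
gripper_force: 7.7
```

Call:
{"name": "carry_out", "arguments": {
  "increments": [0,0,0,0,0,0,0,0,0,0,0,0,0,0,0,0,0,0,0,0,0,0,0,0],
  "grip": 0.5
}}

```text
clock: 54.88
position: [0.4305, -0.251, -0.0216]
ee_rot: [2.121, 2.316, 0.006]
force: [-0.4, 0.0, 0.5]
width: 0.497
gripper_force: 0.0
```

Call:
{"name": "carry_out", "arguments": {
  "increments": [0,0,30,0,0,0,0,0,50,0,0,0,0,10,30,0.1494,0.0135,0,0,10,0,0.1494,0.0135,0,0,20,0,0.1494,0.0135,0,0,20,0,0.1494,0.0135,0,0,20,0,0.1494,0.0135,0,0,20,0,0.035,0.003,0,0,0,0,0,0,0,0,0,0,0,0,0]
}}

```text
clock: 56.12
position: [0.4308, -0.1505, 0.089]
ee_rot: [-1.671, -1.827, -0.693]
force: [0.5, -0.4, 0.7]
width: 0.499
gripper_force: 0.0
```

```bash
python3 st.py 95 -45
python3 - <<'E'
from h import *
im=vision.get_image("top"); si=vision.get_image("side")
cv2.imwrite("pics/r_top.png",im[:,:,::-1]); cv2.imwrite("pics/r_side.png",si[:,:,::-1])
for n,I in(("top",im),("side",si)):
    u,v=proj(n,[[.43,-.25,.012]])[0].astype(int); m,cs=blobs(n,I,(u-22,v-20,u+22,v+20)); print(n,u,v)
    for c in cs:
        k=np.zeros((480,640),np.uint8); cv2.drawContours(k,[c],-1,1,-1); ys,xs=np.nonzero(k); W=cast(n,np.c_[xs,ys],.0125)*1000; mu=W.mean(0); e,V=np.linalg.eigh(np.cov((W-mu).T)); a=V[:,1]; s=(W-mu)@a
        print(cv2.boundingRect(c),len(xs),mu.round(1),np.degrees(np.arctan2(a[1],a[0])).round(1),np.round(np.ptp(s)))
E
```

```text
pos [ 430.8 -150.5   89. ] j [ 1.01  0.75 -0.51  1.74 -0.29  1.23  0.79] f [ 0.5 -0.4  0.7] w 0.4990813448220056
toolx [-0.064  0.705  0.706] y [0.996 0.088 0.002] z [-0.061  0.704 -0.708]
target z [-0.062  0.704 -0.707] turn [ 0.0009  0.0021 -0.0008] 0.1
top 398 261
(403, 241, 16, 29) 299 [ 448. -280.] -172.9 76.0
(389, 241, 10, 20) 87 [ 453.3 -234.3] -177.4 52.0
side 400 299
(382, 279, 39, 29) 489 [ 449.1 -238.7] -155.0 80.0
```

Call:
{"name": "carry_out", "arguments": {
  "increments": [0,0,-40,0,0,0,0,0,-35,0,0,0,0,0,-15,0,0,0,0,0,-6,0,0,0,0,0,0,0,0,0,0,0,0,0,0,0]
}}

```text
clock: 56.98
position: [0.431, -0.1512, -0.0069]
ee_rot: [-1.672, -1.824, -0.696]
force: [0.7, 0.3, -0.1]
width: 0.501
gripper_force: 0.0
```

Call:
{"name": "carry_out", "arguments": {
  "increments": [0,0,-2,0,0,0,0,0,-1,0,0,0,0,0,0,0,0,0]
}}

```text
clock: 57.35
position: [0.4304, -0.151, -0.0108]
ee_rot: [-1.672, -1.823, -0.695]
force: [-0.9, -0.2, 0.8]
width: 0.499
gripper_force: 0.0
```

Call:
{"name": "carry_out", "arguments": {
  "increments": [0,0,-2,0,0,0,0,0,-1,0,0,0,0,0,0,0,0,0]
}}

```text
clock: 57.72
position: [0.4306, -0.1507, -0.0125]
ee_rot: [-1.67, -1.822, -0.696]
force: [-2.1, -2.5, 13.8]
width: 0.5
gripper_force: 6.6
```

Call:
{"name": "carry_out", "arguments": {
  "increments": [0,0,30,0,0,0,0,0,44,0,0,0,-1,-30,0,0,0,0,-1,-37,0,0,0,0,0,-20,0,0,0,0,0,0,-30,0,0,0,0,0,-25,0,0,0,0,0,-12,0,0,0,0,0,-4,0,0,0,0,0,0,0,0,0,0,0,0,0,0,0]
}}

```text
clock: 59.1
position: [0.4289, -0.2381, -0.0101]
ee_rot: [-1.672, -1.824, -0.696]
force: [1.1, -0.3, 0.8]
width: 0.499
gripper_force: 0.0
```

```bash
python3 st.py 95 -45
```

```text
pos [ 428.9 -238.1  -10.1] j [ 1.04  0.95 -0.44  1.59 -0.2   1.23  0.88] f [ 1.1 -0.3  0.8] w 0.4988363996459372
toolx [-0.062  0.704  0.708] y [0.996 0.086 0.002] z [-0.06   0.705 -0.706]
target z [-0.062  0.704 -0.707] turn [-0.0013  0.0016  0.0011] 0.1
```

Call:
{"name": "carry_out", "arguments": {
  "increments": [0,0,-0.8,0,0,0,0,0,0,0,0,0,0,0,0,0,0,0,0,0,0,0,0,0,0,0,0,0,0,0,0,0,0,0,0,0],
  "grip": 1,
  "newtons": 8
}}

```text
clock: 59.85
position: [0.4286, -0.238, -0.0114]
ee_rot: [-1.672, -1.823, -0.695]
force: [-0.1, -1.5, 2.7]
width: 0.275
gripper_force: 8.5
```

Call:
{"name": "carry_out", "arguments": {
  "increments": [0,0,10,0,0,0,0,0,40,0,0,0,0,0,50,0,0,0,0,0,40,0,0,0,0,0,0,0,0,0]
}}

```text
clock: 60.48
position: [0.4299, -0.2386, 0.1315]
ee_rot: [-1.673, -1.828, -0.696]
force: [0.8, -0.1, -0.5]
width: 0.28
gripper_force: 8.0
```

Call:
{"name": "carry_out", "arguments": {
  "increments": [9,24,3,-0.1422,-0.0126,0,9,24,3,-0.1422,-0.0126,0,9,24,3,-0.1422,-0.0126,0,9,24,3,-0.1422,-0.0126,0,9,24,3,-0.1422,-0.0126,0,9,24,2,-0.1422,-0.0126,0,9,24,2,-0.1422,-0.0126,0,9,24,2,-0.1422,-0.0126,0,9,24,0,-0.1422,-0.0126,0,9,24,0,-0.1422,-0.0126,0,9,24,0,-0.1422,-0.0126,0,0,0,0,0,0,0,0,0,0,0,0,0]
}}

```text
clock: 62.1
position: [0.5271, 0.0258, 0.1487]
ee_rot: [1.671, 1.827, -0.689]
force: [0.7, -1.6, -0.0]
width: 0.278
gripper_force: 8.0
```

```bash
python3 st.py 95 45
```

```text
pos [527.1  25.8 148.7] j [-0.43  0.58 -0.3   1.82  0.78  1.4  -1.03] f [ 0.7 -1.6 -0. ] w 0.27814484896271147
toolx [-0.063  0.706 -0.706] y [0.996 0.09  0.   ] z [ 0.064 -0.703 -0.709]
target z [ 0.062 -0.704 -0.707] turn [-0.0022  0.0003 -0.0026] 0.2
```

Run:
```python
from h import *
P=np.array([.5271,.0258,.1487]); tz=np.array([.064,-.703,-.709]); G=P-.0328*tz; print("grasp",G)
im=vision.get_image("top"); si=vision.get_image("side"); cv2.imwrite("pics/s_top.png",im[:,:,::-1]); cv2.imwrite("pics/s_side.png",si[:,:,::-1])
for n,I in(("top",im),("side",si)):
    for dz in(-.037,.009): print(n,proj(n,[G+[0,0,dz]]).round(1))
    u,v=proj(n,[G+[0,0,-.014]])[0].astype(int)
    hsv=cv2.cvtColor(I,cv2.COLOR_RGB2HSV)
    print(I[v-20:v+21:2,u-20:u+21:2,2])
```

```text
grasp [0.5250008 0.0488584 0.1719552]
top [[286.2 213.6]]
top [[284.8 209.3]]
[[ 63  72  66  65  74  86  82  83  89  83  87  85 123 118 122 123 119 123
  123 122 119]
 [ 58  74  66  64  63  80  80  82  78  70 114 120 121 162 146 204 101 116
  119 116 121]
 [ 62  74  62  64  82 123 196 167 101 118 167 175 171 171 169 171 101 123
  117 117 115]
 [ 60  95  67  53  91 132 195 189 189 190 213 162 166 165 170 176 117 117
  112 113 113]
 [ 48 113 100 100 127 135 188 188 191 187 187 238 253 255 255 254 124 115
  111 116 119]
 [ 86 114  97  94  69  80 136 178 197 194 190 189 134 166 168 169 158 110
  106 114 113]
 [118 103  83  42  47  49  49  52  51  48  53  80 137 166 173 168 141 103
  105 104 105]
 [115 129 110 148 119 119 121  95 202 201 168 236 166 176 168 173 160 113
  106 110 109]
 [101 136 103 109 105 120 108 164 103 110 105 118 226 170 176 170 163 118
  116 117 116]
 [105  90  63  99 115 102 121 244 105 160 255 240 192 178 181 174 169 116
  119 114 120]
 [ 60  76  63  57  66 142 117 193 111 255 252 252 255  68  73  62  72  61
   55  63  62]
 [ 58  70  63  64  66  63  63 117 137 255 2
[... 2059 characters left out ...]
4 139 140 139 135 135 132 141 145 148 142 137 137 139 136 136
  139 137 140]
 [138 140 146 150 152 147 145 136 128 138 146 147 142 126 137 139 138 133
  137 136 135]
 [138 139 145 146 150 149 144 148 147 120 144 147 133 130 138 139 140 140
  140 144 135]
 [137 137 144 148 150 145 144 141 146 143 135 131 134 140 135 138 136 137
  136 137 131]
 [137 145 141 146 148 145 144 149 134 161 159 136 138 136 139 139 142 142
  137 137 138]
 [134 151 163 152 176 214 168 134 140 135 153 143 139 138 139 139 141 140
  138 141 137]
 [149 139 144 149 147 150 139 135 138 134 140 150 133 138 142 141 142 143
  142 139 139]
 [140 151 163 154 172 194 148 141 136 183 138 150 122  92 110 133 142 141
  139 141 143]]
```

Call:
{"name": "carry_out", "arguments": {
  "increments": [4,14,0,0,0,0,5,18,0,0,0,0,3,11,0,0,0,0,0,0,-20,0,0,0,0,0,-8,0,0,0,0,0,0,0,0,0,0,0,0,0,0,0]
}}

```text
clock: 63.08
position: [0.5395, 0.0687, 0.1216]
ee_rot: [1.672, 1.826, -0.688]
force: [0.0, 0.5, -1.0]
width: 0.275
gripper_force: 8.0
```

Call:
{"name": "carry_out", "arguments": {
  "increments": [0,0,-6,0,0,0,0,0,-6,0,0,0,0,0,0,0,0,0]
}}

```text
clock: 63.45
position: [0.5392, 0.0688, 0.109]
ee_rot: [1.671, 1.826, -0.689]
force: [0.1, 0.1, -0.5]
width: 0.276
gripper_force: 8.0
```

```bash
python3 st.py 95 45
```

```text
pos [539.2  68.8 109. ] j [-0.48  0.68 -0.3   1.76  0.78  1.4  -1.09] f [ 0.1  0.1 -0.5] w 0.2756818266366829
toolx [-0.062  0.706 -0.706] y [0.996 0.089 0.001] z [ 0.064 -0.703 -0.709]
target z [ 0.062 -0.704 -0.707] turn [-0.0022  0.0013 -0.002 ] 0.2
```

Call:
{"name": "carry_out", "arguments": {
  "increments": [0,0,-5,0,0,0,0,0,-4,0,0,0,0,0,0,0,0,0]
}}

```text
clock: 63.82
position: [0.5393, 0.069, 0.1001]
ee_rot: [1.671, 1.826, -0.688]
force: [-0.3, -0.6, 0.4]
width: 0.276
gripper_force: 8.0
```

Call:
{"name": "carry_out", "arguments": {
  "increments": [0,0,-4,0,0,0,0,0,-3,0,0,0,0,0,0,0,0,0]
}}

```text
clock: 64.2
position: [0.5394, 0.069, 0.0932]
ee_rot: [1.671, 1.826, -0.688]
force: [-0.5, -1.0, -0.3]
width: 0.277
gripper_force: 8.0
```

Call:
{"name": "carry_out", "arguments": {
  "increments": [0,0,-2.5,0,0,0,0,0,0,0,0,0,0,0,0,0,0,0]
}}

```text
clock: 64.58
position: [0.5395, 0.0691, 0.091]
ee_rot: [1.672, 1.826, -0.688]
force: [0.4, -0.7, 0.0]
width: 0.277
gripper_force: 8.0
```

Call:
{"name": "carry_out", "arguments": {
  "increments": [0,0,0,0,0,0,0,0,0,0,0,0,0,0,0,0,0,0,0,0,0,0,0,0,0,0,0,0,0,0,0,0,20,0,0,0,0,0,50,0,0,0,0,0,50,0,0,0,0,0,0,0,0,0],
  "grip": 0.3
}}

```text
clock: 65.7
position: [0.5409, 0.0701, 0.2156]
ee_rot: [1.675, 1.824, -0.678]
force: [0.1, -0.2, -0.9]
width: 0.702
gripper_force: 0.0
```

Call:
{"name": "carry_out", "arguments": {
  "increments": [0,-15,5,0.1422,0.0126,0,0,-25,5,0.1422,0.0126,0,0,-35,5,0.1422,0.0126,0,0,-35,5,0.1422,0.0126,0,0,-35,0,0.1422,0.0126,0,0,-40,0,0.07,0.006,0,0,-40,0,0,0,0,0,-40,0,0,0,0,0,0,0,0,0,0,0,0,0,0,0,0],
  "grip": 0
}}

```text
clock: 66.95
position: [0.5392, -0.1951, 0.2309]
ee_rot: [2.122, 2.317, 0.004]
force: [-0.3, 0.7, -0.1]
width: 1.0
gripper_force: 0.0
```

```bash
python3 st.py 95 0
python3 - <<'E'
from h import *
im=vision.get_image("top"); cv2.imwrite("pics/t_top.png",im[:,:,::-1])
for z,r,l in((.108,.0135,"cup4 up"),(.099,.0185,"cup3"),(.090,.0235,"cup2"),(.081,.0285,"cup1"),(.072,.0335,"cup0"),(.054,.041,"pot")): print(l,hough(im,(.538,.092),z,r-.0008))
u,v=proj("top",[[.537,.092,.1]])[0].astype(int); print(u,v); print(cv2.cvtColor(im,cv2.COLOR_RGB2GRAY)[v-19:v+20,u-19:u+20])
E
```

```text
pos [ 539.2 -195.1  230.9] j [ 0.49  0.35 -0.31  1.64  0.11  1.17  0.24] f [-0.3  0.7 -0.1] w 0.9995956497480328
toolx [-0.088  0.996  0.002] y [0.996 0.088 0.002] z [ 0.002  0.002 -1.   ]
target z [ 0.  0. -1.] turn [-0.0021  0.0019 -0.0005] 0.2
cup4 up [array([536. ,  88.3,  14.8]), array([538.9,  90.7,  11.1]), array([533.4,  89.5,  15.2]), array([534.7,  90.5,  13.5])]
cup3 [array([534.5,  87.3,  18.5]), array([535.8,  88.9,  20.6]), array([531.6,  87.1,  19.6]), array([533.3,  86.3,  20.2])]
cup2 [array([535.8,  90.2,  25.1]), array([537.8,  90.3,  24.1]), array([533.8,  82.7,  25.1]), array([542.4,  92.7,  22.9])]
cup1 [array([537.9,  88.6,  30. ]), array([533.4,  86.2,  30. ]), array([532.9,  80.6,  28.6]), array([533.1,  82.6,  26.9])]
cup0 [array([536.5,  93.4,  34.3]), array([538.5,  91.9,  35.4]), array([533.9,  90.3,  35.4]), array([537.3,  87.6,  35.4])]
pot [array([543.6,  94.6,  41.2]), array([541.5,  93.9,  39.7]), array([540.9,  92.2,  38. ]), array([530.3,  84.8,  40.2])]
270 211
[[141 141 146 ... 133 138 138]
 [140 143 142 ... 136 139 141]
 [139 140 138 ... 191 193 191]
 ...
 [202 194 198 ... 198 195 191]
 [197 194 197 ... 191 194 202]
 [194 193 198 ... 191 193 197]]
```

Run:
```python
from h import *
np.set_printoptions(linewidth=250)
im=cv2.imread("pics/t_top.png"); g=cv2.cvtColor(im,cv2.COLOR_BGR2GRAY); print(g[197:232,256:288])
u=lambda x,y,z:proj("top",[[x,y,z]])[0].round(1)
print("cup4 rim centre",u(.537,.091,.108),"floor",u(.537,.091,.074),"cup3 rim",u(.537,.091,.099))
m,cs=blobs("top",im[:,:,::-1],(300,190,480,285)); print([cv2.boundingRect(c) for c in cs])
```

```text
[[193 190 190 ... 184 184 183]
 [193 194 193 ... 172 141 174]
 [192 192 191 ... 249 251 252]
 ...
 [205 200 199 ... 134 200 191]
 [203 205 198 ... 195 190 191]
 [202 203 202 ... 192 189 190]]
cup4 rim centre [270.5 210.8] floor [271.9 213.8] cup3 rim [270.8 211.6]
[(356, 203, 25, 25)]
```

Run:
```python
import cv2
for f in("q_top","t_top"):
    g=cv2.cvtColor(cv2.imread(f"pics/{f}.png"),cv2.COLOR_BGR2GRAY)
    for r in g[197:230,255:290]: print("".join("%x"%(v//16) for v in r))
    print()
```

```text
ccccccccccccbccbcccccbccccbbbbbbbbb
cccccccccccbbbbcccccbbbbbcbbbba8bba
cccbbcccbcbccbbddbccccdeeeeffffffff
bb9bcddeeeedfffdfffefffffffffffffdc
fffffffffffffefccdeffeffd75577899aa
edcb9767cfffccdffefeabeeffdbbbbccbb
99bbcccefcddfaacdca7beb9ecfebbbbccb
ccccbbfdeaeddfca99cfeabebecfdbbbbcb
dcccdeceaedfcdffffda9fcaf8ccfbbbbbb
ccccefbbedfbfa8889cfc9dcceaf9fcbbbb
cccef9e9afbe88889889dcae8dccbcf8cbb
ccdeeebfccf788899888adc8cbfaf9f9acb
ccdf9eadfaa8889888a88ae9c8dcc9cf59c
ccefaee9be78888dfffea9c9c9ae8c9f68c
cde88be9be788cfffffffdcbadbe9eaf865
bdf9ecfbcf77affffffffff8dfcebe9da64
cdf8bafcae78dffffffffff7b9cfae8ca65
cdf7bae9cc89ffffffffffe9f9be9e8eb75
bcf7cdcbfaf7cfffffffff8af799be9ea75
cdf79c9cccccbffffffffc9e99e9e99e874
cdea9faf9e9effffffffb79d8ac9e7af755
bbda7cc9c9eb9efffeb78cc78e79b7bf554
bbef5af8ccbff977778dfc79eabe79da667
cbcfa7ce8ff9bffffffc77bf99e979f8776
ccbef5afb9dfc77777778de78dc79ee6778
ccacfa9fffb7bffdcdefc98cf978df67778
cccacf9afcfd777aaa9777de778bf8768a8
cccbbcfaff8bffdaa9adfc9878cfa668b78
cccbbbdfdfb678abdbaa77878dfa677898c
cdccaa8bfefc77787777778bdf8667767bc
ccdccba67effe6787777
[... 576 characters left out ...]
ae8c9c99e8c9f68c
cde88aebaec98bffffffd9ebadbe9eaf765
bdf9ecfcbe9c7bffffff9af8cfbece9da64
cdf8b9ebbf8ccbfffffc7ae8b9bfae8ca64
cdf6bbe9cc8afffeffc77ae9f9be9e8eb65
bcf6cccbf9f686ac97779e9af799be9ea75
cdf79c9ccccb9c777778cc9e99e9e99d874
cde9af9f9e9dff8878dfc7ad79c9e79f754
bbda7cc9cafa8ffeffc68de78e79b7af545
bbef5af7ccaff967777afc79e9be79da667
cbcf96ce8fe9bffffffc77bf99e979f7677
ccbef5afb9dfb77767767de78cc79ed6688
ccacfa9ffeb6bffdccefc97cf978cf66777
cccacf99fbfd7679aa9767de777bf866798
cccbbcfafe7bffdaa9adfc9778dfa668b78
cccbabcfdfb678abdba977778cfa667798c
ccccaa8bfefc77777777778bdf8676767bc
cccccaa57effe57777778bdfb66767789bb
ccccccba866bfffeedffffa766668b78ccb
ccccbccba6667889cdb866666667868cbcc
```

Call:
{"name": "carry_out", "arguments": {
  "increments": [3,42,0,0,0,0,3,43,0,0,0,0,3,43,0,0,0,0,3,43,0,0,0,0,0,0,-50,0,0,0,0,0,-50,0,0,0,0,0,-50,0,0,0,0,0,-45,0,0,0,0,0,0,0,0,0,0,0,0,0,0,0]
}}

```text
clock: 68.25
position: [0.5524, -0.0239, 0.0376]
ee_rot: [2.12, 2.316, 0.006]
force: [0.5, 1.2, 1.1]
width: 0.998
gripper_force: 0.0
```

Call:
{"name": "carry_out", "arguments": {
  "increments": [-1,0,-25,0,0,0,0,0,-12,0,0,0,0,0,-4,0,0,0,0,0,0,0,0,0,0,0,0,0,0,0]
}}

```text
clock: 68.88
position: [0.551, -0.0249, -0.0043]
ee_rot: [2.121, 2.315, 0.005]
force: [-0.4, -0.8, -0.0]
width: 1.004
gripper_force: 0.0
```

Call:
{"name": "carry_out", "arguments": {
  "increments": [0,0,0,0,0,0,0,0,0,0,0,0,0,0,0,0,0,0,0,0,0,0,0,0,0,0,0,0,0,0,0,0,0,0,0,0,0,0,0,0,0,0,0,0,0,0,0,0,0,0,0,0,0,0,0,0,0,0,0,0],
  "grip": 1,
  "newtons": 8
}}

```text
clock: 70.12
position: [0.5505, -0.025, -0.0051]
ee_rot: [2.122, 2.316, 0.004]
force: [-0.0, 0.2, -0.6]
width: 0.152
gripper_force: 8.0
```

Call:
{"name": "carry_out", "arguments": {
  "increments": [0,0,0,0,0,0,0,0,0,0,0,0,-0.5,6,0,0,0,0,-0.9,10,0,0,0,0,-1.4,15.5,0,0,0,0,-1.4,15.5,0,0,0,0,-1.4,15.5,0,0,0,0,-1.4,15.5,0,0,0,0,-1.4,15.5,0,0,0,0,-1.4,15.5,0,0,0,0,-1.4,15.5,0,0,0,0,-1.4,15.5,0,0,0,0,-1.4,15.5,0,0,0,0,-1.4,15.5,0,0,0,0,-1.4,15.5,0,0,0,0,-1.4,15.5,0,0,0,0,-0.7,8,0,0,0,0,-0.4,4,0,0,0,0,0,1.5,0,0,0,0,0,0,0,0,0,0],
  "newtons": 25
}}

```text
clock: 72.62
position: [0.5312, 0.1884, -0.0051]
ee_rot: [2.122, 2.313, 0.0]
force: [-0.2, -6.6, 4.2]
width: 0.151
gripper_force: 25.0
```

Call:
{"name": "carry_out", "arguments": {
  "increments": [0,0,0,0,0,0,0,0,0,0,0,0]
}}

```text
clock: 72.88
position: [0.5312, 0.1884, -0.0051]
ee_rot: [2.122, 2.313, 0.0]
force: [0.9, -6.6, 3.2]
width: 0.148
gripper_force: 25.0
```

Call:
{"name": "carry_out", "arguments": {
  "increments": [-0.1,1.5,0,0,0,0,0,0,0,0,0,0,0,0,0,0,0,0]
}}

```text
clock: 73.25
position: [0.5311, 0.1895, -0.0051]
ee_rot: [2.123, 2.313, -0.0]
force: [0.1, -7.2, 4.2]
width: 0.15
gripper_force: 25.0
```

Call:
{"name": "carry_out", "arguments": {
  "increments": [-0.1,1.5,0,0,0,0,0,0,0,0,0,0,0,0,0,0,0,0]
}}

```text
clock: 73.62
position: [0.531, 0.191, -0.0051]
ee_rot: [2.123, 2.313, -0.0]
force: [0.7, -8.2, 4.5]
width: 0.151
gripper_force: 25.0
```

Call:
{"name": "carry_out", "arguments": {
  "increments": [0,0,0,0,0,0,0,0,0,0,0,0,0,0,0,0,0,0,0,0,0,0,0,0,0,0,0,0,0,0,0,0,0,0,0,0,0,0,0,0,0,0,0,-2,20,0,0,0,0,-2,50,0,0,0,0,-10,60,0,0,0,0,-50,60,0,0,0,0,-60,0,0,0,0,0,-60,0,0,0,0,0,-60,0,0,0,0,0,-60,0,0,0,0,0,0,0,0,0,0],
  "grip": 0
}}

```text
clock: 75.62
position: [0.5302, -0.1068, 0.1727]
ee_rot: [2.131, 2.305, 0.0]
force: [1.2, 0.6, 0.4]
width: 1.0
gripper_force: 0.0
```

```bash
python3 st.py 95 0
python3 - <<'E'
from h import *
im=vision.get_image("top"); cv2.imwrite("pics/z_top.png",im[:,:,::-1])
for f in("top0","z_top"):
    g=cv2.cvtColor(cv2.imread(f"pics/{f}.png"),cv2.COLOR_BGR2GRAY)
    k=(g[205:232,212:252]<60); ys,xs=np.mgrid[205:232,212:252]; W=cast("top",np.c_[xs[k],ys[k]],.048); print(f,W[:,1].min()*1000,np.polyfit(W[:,1],W[:,0],1))
    print(g[216:220,238:252])
    for r in g[190:248,196:216:1][::2]: print("".join("%x"%(v//16) for v in r))
print(near("top",im,(.548,-.162),.05))
E
```

```text
pos [ 530.2 -106.8  172.7] j [ 0.31  0.34 -0.27  1.8   0.11  1.01  0.07] f [1.2 0.6 0.4] w 0.9997213157333106
toolx [-0.078  0.997 -0.001] y [0.997 0.078 0.002] z [ 0.002 -0.001 -1.   ]
target z [ 0.  0. -1.] turn [0.0012 0.0017 0.0089] 0.5
top0 161.93566051141977 [-0.06507885  0.54051706]
[[ 33  36  36  37  47  88  38  55 128 208 199 193 198 191]
 [ 48  55  55 104 250 255  55  47 102 211 205 195 193 184]
 [ 68  76  70  88 137 157  71  48  67 132 142 197 189 180]
 [ 48  45  44  40  43  42  40  40  59 105 129 198 190 185]]
dddc7347988888888888
ddcc8344478888888888
dddc8344444799898888
dddc8344444447999445
cddc9344444444479778
dddd9334444443456768
dddd9344566666666556
dddda4778aaaaaaaaacf
dddd9344455666556657
dddc9344566666665667
dddd9375356665666657
dddd9477943566666667
dddda377894446666667
dddda477892223444443
dddda477795211012222
dddda477893211112222
dddda4778a2211333344
ddddb477755543344547
dddda477555554566667
dddca574555543656655
dddca445555446666657
dddcb445533556666657
dddcb443256666666667
cdddb434456666666666
ccba933458aaaaaaaaac
44444444443445556667
44444444444444566667
44444
[... 236 characters left out ...]
 55 114 127 145 200 190 186]
 [ 30  37  36  26  26  33  37  67 116 107 129 198 187 190]]
dddc7347998888888998
dddc8344479998888888
dddd8344444799999899
dddd9344444447999556
dddd934444444447a779
dddd9344444444456778
dddd9344566666666656
dddd94778aaaaaaaaacf
dddda354455666666667
dddd9344566666666667
dddd9473356665666656
dddda367433566666667
dddda367a44456666667
dddda366753114423333
dddda466872110112222
ddddb367972100112222
dddda368c32112255545
ddddb467555444355667
dddda477555553566667
dddca455555534666665
dddcb455555446656667
ddddb445533566666667
dddcb443356666666667
cdddb434556666666666
ccba933458aaaaaaaaac
44444444444345566667
44444444444444566667
44444444444444447ccb
46666898788777554322
[]
```

```bash
python3 -c "
from cell import arm
print(arm.sign_off())"
```

```text
the job is handed in; nothing more can be done
None
```

I handed the job in at about 76 s: all five cups went into the pot largest first, and the pot is back within about 1 mm of the bay ring with the handle let go; I could not see the nest again under the roof. Cup4 had been knocked over, so I picked it up and set it in upright, and the dosing cup had not moved when last seen, just before the pot went back.

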